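# Dry washed circuit boards on the bench dryer

## Task

First turn the heat dial on the blue box back until its yellow pointer is at the green zero mark. With the heat off, hook every circuit-board carrier onto the dryer's rail at the loading end (between the red ring and the end post) and slide it along the rail, without lifting it, until it hangs wholly between the red ring and the fan. When all of them hang there, turn the dial so that its pointer is at the red set mark; do not shift the red mark itself, and leave the bottle, spool and screwdriver where they are.

Things in the scene. Friction and masses are not known exactly. Their poses are not given: they have to be found in the camera images.
- dial_axis (a point): On the upright axis of the heat dial, 102 mm above the bench: the height to grip it. Blue box 150 x 150 mm, 70 high; white scale disc, radius 60; black dial: skirt of radius 36, top 80 mm above the bench, and a grip bar 12 mm wide, 56 long, from 80 to 112 mm above the bench, along the pointer, centred on the axis. Stiff (0.04 N m), stays where it is left.
- dial_pointer (a point): Point 45 mm from the dial's axis in the direction of its yellow pointer line (on one end of the grip bar and on the skirt), at grip height. Turns with the dial. Stops: seen from above the dial turns from 20 degrees anticlockwise of the green mark to 266 degrees clockwise of it, not through the gap between.
- zero_mark (a point): Point above the green zero mark on the scale, 45 mm from the dial's axis, at grip height. Fixed to the box.
- set_mark (a point): Point above the red set mark on the scale, 45 mm from the dial's axis, at grip height; 85 to 210 degrees clockwise of the green mark. A stiff 3 mm high tab that is to stay as it is set.
- rail_load (a point): On the axis of the dryer's rail, mid loading end. A level steel bar 12 mm thick, axis 165 mm above the bench; y along it away from the fan, x level, across it, away from the robot. The loading end reaches from the red ring (55 mm to -y) to a 14 mm thick post below the bar (60 mm to +y). Below lies a fixed pan 12 mm high, 90 mm wide.
- rail_mark (a point): On the rail's axis at the middle of the red ring (painted on, 10 mm wide, no obstacle; a red stripe on the pan lies below it); same axes. Drying part: from here 215 mm to -y, up to the stop.
- rail_stop (a point): On the rail's axis at the face of the black stop collar (20 mm across) at the fan's end of the drying part; same axes. The white fan box, 190 mm high and 140 mm wide (40 mm of it on the robot's side of the rail), begins 50 mm beyond, to -y.
- carrierA_tab (a point): Green circuit board in a white carrier, 160 g (x0.7 to 1.4), may be absent. Point: middle of its orange grip tab, 10 mm along x, 24 along y, 44 high. z up, x the way its hook opens. Stands on a foot 60 (x) by 44 mm (y), underside 158 mm below the point; on the bench at the left at first, 85 mm from the next or nearly, hook opening away from the robot within 30 degrees.
- carrierA_hook (a point): The peak of the hook's roof inside, 26 mm below carrierA_tab. The roof is 24 mm wide (y) and slopes down 25 degrees to both sides, so it centres itself on the rail; 25 mm inside from stem (at -x) to lip (at +x, 5 mm thick). The lip ends 24 mm below this point and the mouth's floor is 52 mm below it. Hanging, this point is 7 mm above the rail's axis, carrierA_tab 33 mm.
- carrierB_tab (a point): The same point of another such carrier, of the same shape and size as carrierA, blue board; may be absent.
- carrierC_tab (a point): The same point of another such carrier, of the same shape and size as carrierA, green board; may be absent.
- carrierD_tab (a point): The same point of another such carrier, of the same shape and size as carrierA, blue board; may be absent.
- carrierB_hook (a point): The same point of carrierB's hook as carrierA_hook.
- carrierC_hook (a point): The same point of carrierC's hook as carrierA_hook.
- carrierD_hook (a point): The same point of carrierD's hook as carrierA_hook.
- fluid: White closed bottle with a blue cap, 44 mm across, 100 mm high, standing; origin at the centre of its underside. Leave alone.
- spool: Green spool, 52 mm across, 30 mm high, standing; origin at the centre of its underside. Leave alone.
- driver: Screwdriver, 150 mm long, lying; origin under its middle. Leave alone.
Things that resemble listed ones, but are neither listed nor needed, are in the scene too. What is shaped like the part that bears carrierC_tab but purple is not meant.

How it is judged:
On the way, in this order (a step that is already met when the one before it is completed fails the run):
1. the dial's pointer is at the green zero mark (horizontal distance between dial_pointer and zero_mark below 0.005 m), for 0.2 s.
2. every carrier hangs on the rail wholly between the red ring and the fan's stop, with the dial still at zero (y of carrierA_tab in the frame of rail_mark between -0.22 and -0.02 m and x of carrierA_tab in the frame of rail_mark between -0.02 and 0.02 m and z of carrierA_tab in the frame of rail_mark between 0.024 and 0.04 m and angle between each of carrierA_tab, carrierB_tab, carrierC_tab, carrierD_tab's own z axis and vertical below 0.4 rad and y of carrierB_tab in the frame of rail_mark between -0.22 and -0.02 m and x of carrierB_tab in the frame of rail_mark between -0.02 and 0.02 m and z of carrierB_tab in the frame of rail_mark between 0.024 and 0.04 m and y of carrierC_tab in the frame of rail_mark between -0.22 and -0.02 m and x of carrierC_tab in the frame of rail_mark between -0.02 and 0.02 m and z of carrierC_tab in the frame of rail_mark between 0.024 and 0.04 m and y of carrierD_tab in the frame of rail_mark between -0.22 and -0.02 m and x of carrierD_tab in the frame of rail_mark between -0.02 and 0.02 m and z of carrierD_tab in the frame of rail_mark between 0.024 and 0.04 m and horizontal distance between dial_pointer and zero_mark below 0.005 m), for 0.3 s.
3. the dial's pointer is at the red set mark (horizontal distance between dial_pointer and set_mark below 0.005 m), for 0.2 s.
At the end, for the whole second after the job is handed in: Every carrier hangs by its hook on the rail, between the red ring and the stop (tab at least 20 mm past the middle of the ring), tilted by less than 0.4 rad and at rest (below 0.1 m/s), and the dial's pointer is within 5 mm (about 6 degrees) of the red set mark (y of carrierA_tab in the frame of rail_mark between -0.22 and -0.02 m and x of carrierA_tab in the frame of rail_mark between -0.02 and 0.02 m and z of carrierA_tab in the frame of rail_mark between 0.024 and 0.04 m and angle between each of carrierA_tab, carrierB_tab, carrierC_tab, carrierD_tab's own z axis and vertical below 0.4 rad and y of carrierB_tab in the frame of rail_mark between -0.22 and -0.02 m and x of carrierB_tab in the frame of rail_mark between -0.02 and 0.02 m and z of carrierB_tab in the frame of rail_mark between 0.024 and 0.04 m and y of carrierC_tab in the frame of rail_mark between -0.22 and -0.02 m and x of carrierC_tab in the frame of rail_mark between -0.02 and 0.02 m and z of carrierC_tab in the frame of rail_mark between 0.024 and 0.04 m and y of carrierD_tab in the frame of rail_mark between -0.22 and -0.02 m and x of carrierD_tab in the frame of rail_mark between -0.02 and 0.02 m and z of carrierD_tab in the frame of rail_mark between 0.024 and 0.04 m and linear speed of each of carrierA, carrierB, carrierC, carrierD below 0.1 m/s and horizontal distance between dial_pointer and set_mark below 0.005 m); the robot touches nothing.
It fails at once if a carrier over the drying part of the rail (past the red ring) is lifted more than 15 mm above its hanging height: it must be slid there ((y of carrierA_tab in the frame of rail_mark between -0.235 and -0.005 m and x of carrierA_tab in the frame of rail_mark between -0.03 and 0.03 m and z of carrierA_tab in the frame of rail_mark above 0.048 m) or (y of carrierB_tab in the frame of rail_mark between -0.235 and -0.005 m and x of carrierB_tab in the frame of rail_mark between -0.03 and 0.03 m and z of carrierB_tab in the frame of rail_mark above 0.048 m) or (y of carrierC_tab in the frame of rail_mark between -0.235 and -0.005 m and x of carrierC_tab in the frame of rail_mark between -0.03 and 0.03 m and z of carrierC_tab in the frame of rail_mark above 0.048 m) or (y of carrierD_tab in the frame of rail_mark between -0.235 and -0.005 m and x of carrierD_tab in the frame of rail_mark between -0.03 and 0.03 m and z of carrierD_tab in the frame of rail_mark above 0.048 m)).
It fails at once if the red set mark itself is pushed round by more than 6 mm (distance of set_mark from where it was at the start of the episode above 0.006 m).
It fails at once if the bottle, spool or screwdriver is moved by more than 30 mm (distance of any of fluid, spool, driver from where it was at the start of the episode above 0.03 m).
Of carrierA, carrierB, carrierC, carrierD only 3 to 4 are there at a start; the rules pass over those that are not, and their reading is None.
At some moment in a run one of carrierA, carrierB, carrierC, carrierD may be knocked a few centimetres aside while the robot is not near it.
It also fails if it takes over 210 s, if anything falls off the work surface, if the arm or the gripper's body presses on something with over 40 N, if the wrist force passes 120 N, or if a joint passes its speed limit or range.

## Robot

A 6-joint arm with a two-finger parallel gripper is mounted at the origin on the work surface. World frame = base frame: x ahead of the robot, y to its left, z up, the work surface at z = 0. Lengths are in m, angles in rad, forces in N, time in s.
With the tool pointing down it reaches from about 0.275 to 0.75 m from the base axis. Payload 10.2 kg.
Tool frame: the origin (TCP) lies at the very end of the fingers, on their centre line; the grasp point (between the pads) lies 19 mm behind it; y points along the fingers, z is the direction in which the jaws open and shut, and the axes are right-handed (so a half turn about y gives the same grasp; the last joint's range is limited). The gripper opens to 88 mm and grips with 3 to 60 N. Pads are 18 mm wide; open, the fingers measure 123 mm over their backs; the gripper's body (75 mm by 187 mm) begins 45 mm behind the grasp point.
Start: joints at [1.012, 0.313, 1.498, -0, 1.331, -0.223], TCP at [0.173, 0.496, 0.239] pointing down, gripper open.
Joint ranges: [-2.94, 2.94], [-0.97, 2.17], [0.19, 2.56], [-1.23, 4.37], [0.02, 3.11], [-2.88, 2.88]. Speed limits (rad/s): [2.39, 2.39, 3.01, 3.14, 3.14, 3.14].

## Interface

Orientations are given as a 3x3 rotation matrix whose columns are the frame's x, y, z axes.
In Python, from plant import r gives the robot as it stands.
- The arm moves only by the tool servo_tool, never from a script. Its argument "motion" is a list that holds one entry, the list of rows, each a list of 7 numbers: the turn, a rotation vector about the tool's x, y, z in degrees, then the shift along the tool's x, y, z in cm, then the finger opening in cm, from 0 to 8.81. A call has 1 to 20 rows; each row shifts and turns the commanded pose from where the row before left it, along the tool's axes as they then stand; what a row does not reach is not made up. A row lasts 1/10 s, in which the tool goes at most 50 mm and 8.59 degrees, less where a joint would pass 70% of its speed; a pose out of reach is approached as far as the arm can. A call is refused whole if a number of a shift passes 5 or a number of a turn 8.59, either way. A call with a gripper value outside its range is refused whole. The fingers move at their own pace and stop on an object; "newtons" is the grip in N (left out, the last holds). Time passes only in rows, so rows that do not move let the fingers close. It gives the time, the measured TCP pose, the force and the opening at its end, in the units of the state.
- r.observe(): the state, without advancing time (a new reading comes with each control period).
- r.get_image(name): name is "side" or "top" or "wrist"; returns a dict with "frame" (384x512x3 uint8, blue, green, red), "K" (3x3 intrinsics, pixels), "origin" and "attitude" of the camera in the world; the wrist camera has in their place "hand_eye" (4x4, takes a point from camera to tool coordinates, whose origin is the TCP and whose axes are the tool frame's). Camera axes: x right, y up, looking along -z (the intrinsics and any distortion apply to the point x, -y, -z); pixel columns grow to the right and rows downward; lengths in m; the calibration is good to about 2 mm. A picture is of the moment at which its call begins: read the wrist's pose just before it. There is no depth.
- r.hand_in(): hands the job in, once; it reports no verdict.
Trained networks look in a picture, given as the dict that the camera call returned (one of the last four; its "shot" number tells which), for a name from the list of things; names that differ only in an ending like _2 or _b are one class to them, and where a whole thing is asked for, a point or a joint stands for the part that bears it (a point fixed in the world has none). Each returns a list of dicts, best first, with "conf" (0 to 1); they miss things now and then, are a little off and sometimes report something else, mostly with a low value. They report only what shows in the picture. A call takes as long as a camera call. They do not tell look-alikes from the thing itself.
- r.boxes_of(target, picture): "location" ([row, column] in pixels, amid what is visible of it).
- r.tip_of(target, picture): "location" ([row, column] in pixels: a listed point, or the origin of a listed thing).
The state is a dict: "time_s": time; "joints": joint angles; "qd": joint speeds; "joint_efforts": joint torques, N m; "tool_pos": TCP position; "tool_rot": TCP orientation; "contact_force": force on the tool from outside, world axes, zero at the start; "torque": the same for the moment, N m; "finger_gap": finger opening in m.
Only numpy, scipy, OpenCV 4.12 (cv2) and the standard library are available. Lean on these libraries where they do the work, as an engineer would, in place of code of your own. Each camera call takes 0.05 s, during which the arm holds its last target.

## Working session

There is one attempt and no reset: what is moved stays moved. The work goes in short steps, Python scripts to look and compute and a tool call to move; the robot and the scene stay as the last step left them, time stands still between calls to the robot, and variables do not carry over. Pictures are saved under pics/ and viewed, and the job is handed in when it is done.

Besides the shell and the picture viewer there is one more tool, called as a command line: name --argument value ..., lists and objects as JSON in quotes. servo_tool: Moves the arm, as the interface text tells. Its arguments: {"type":"object","properties":{"motion":{"type":"array"},"newtons":{"type":"number"}},"required":["motion"]}

```bash
ls; mkdir -p pics
cat > h.py <<'E'
import numpy as np, cv2
from plant import r
def grab(n,fn=None):
    s=r.observe(); p=r.get_image(n)
    if n=='wrist':
        T=np.eye(4);T[:3,:3]=np.array(s['tool_rot']);T[:3,3]=s['tool_pos']
        C=T@np.array(p['hand_eye']); p['O']=C[:3,3];p['R']=C[:3,:3]
    else:
        p['O']=np.array(p['origin']);p['R']=np.array(p['attitude'])
    if fn: cv2.imwrite('pics/'+fn,p['frame'])
    return p
def ray(p,rc):
    K=np.array(p['K']);v=np.linalg.inv(K)@[rc[1],rc[0],1.]
    d=p['R']@(v*[1,-1,-1]); return p['O'],d/np.linalg.norm(d)
def atz(p,rc,z):
    o,d=ray(p,rc); return o+d*(z-o[2])/d[2]
def proj(p,X):
    c=p['R'].T@(np.array(X)-p['O']); u=np.array(p['K'])@[c[0],-c[1],-c[2]]; return np.array([u[1]/u[2],u[0]/u[2]])
def tri(l):
    A=np.zeros((3,3));b=np.zeros(3)
    for p,rc in l:
        o,d=ray(p,rc);M=np.eye(3)-np.outer(d,d);A+=M;b+=M@o
    return np.linalg.solve(A,b)
E
python3 - <<'E'
from h import *
np.set_printoptions(precision=4,suppress=True)
for n in ['side','top','wrist']:
    p=grab(n,n+'0.png'); print(n,p['O'],p['R'].tolist(),np.array(p['K']).tolist(),[k for k in p])
s=r.observe();print(s)
E
```

```text
pics
side [0.5334 1.0669 0.6794] [[-0.999217174879781, 0.005337032462707526, -0.03919889679265626], [-0.036853024403146445, -0.48584053049431225, 0.8732701950263427], [-0.014383741432965435, 0.8740311750810136, 0.4856568881102092]] [[432.4529933271457, 0.0, 256.30976082850384], [0.0, 432.4529933271457, 194.19093588618298], [0.0, 0.0, 1.0]] ['frame', 'K', 'origin', 'attitude', 'shot', 'O', 'R']
top [0.3042 0.0562 1.3632] [[-0.06695796344355627, 0.9732497990109424, -0.21977593102214754], [-0.9977557946207543, -0.0653296719879779, 0.014676793200514349], [-7.370345200357939e-05, 0.22026543687810757, 0.9754399683654027]] [[462.32093912605444, 0.0, 255.13964912984474], [0.0, 462.32093912605444, 189.3902774868489], [0.0, 0.0, 1.0]] ['frame', 'K', 'origin', 'attitude', 'shot', 'O', 'R']
wrist [0.1076 0.5179 0.3836] [[0.3297254720615173, -0.910496978608201, -0.24955232922003687], [0.9440765098591083, 0.31777046473329223, 0.08798565380464793], [-0.0008103123184725131, -0.2646076032326425, 0.9643558262930866]] [[281.4716757016951, 0.0, 252.38605398126037], [0.0, 281.4716757016951, 187.97659250972262], [0.0, 0.0, 1.0]] ['frame', 'K', 'hand_eye', 'shot', 'O', 'R']
{'time_s': 0.15, 'joints': array([ 1.0116,  0.3133,  1.4982,  0.    ,  1.331 , -0.2234]), 'qd': array([-0.0001, -0.0008, -0.0021, -0.0012,  0.0011, -0.001 ]), 'joint_efforts': array([  0.0012, -40.2302, -25.2312,   0.0695,   0.0344,  -0.0001]), 'tool_pos': array([0.1729, 0.4955, 0.2383]), 'tool_rot': array([[ 0.9441, -0.0005,  0.3296],
       [-0.3296, -0.0008,  0.9441],
       [-0.0002, -1.    , -0.0009]]), 'contact_force': array([ 0.2119, -0.0792, -0.4572]), 'torque': array([ 0.0093,  0.002 , -0.0461]), 'finger_gap': 0.0881942048656269}
```

View pics/top0.png

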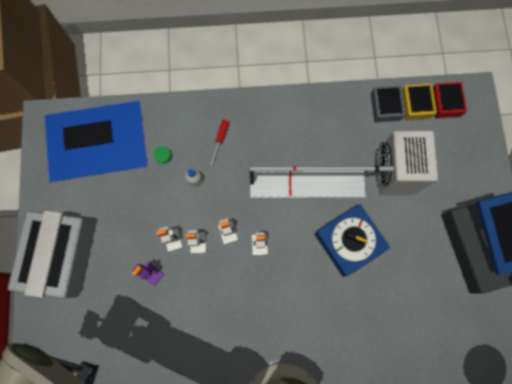

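View pics/side0.png

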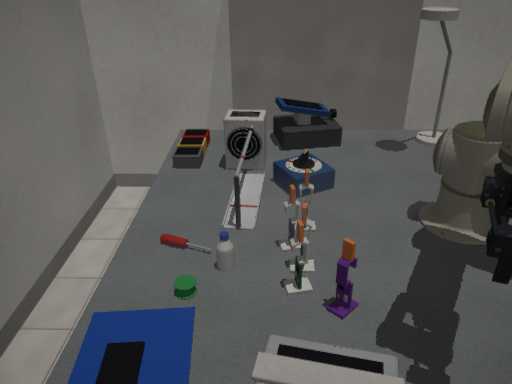

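View pics/wrist0.png

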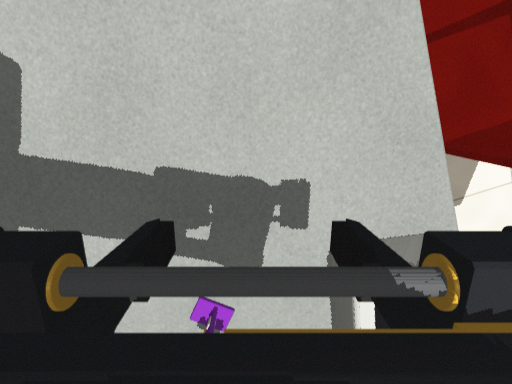

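Run:
```python
from h import *
np.set_printoptions(precision=4,suppress=True)
for n in ['side','top']:
    p=grab(n)
    for t in ['dial_axis','dial_pointer','zero_mark','set_mark','rail_load','rail_mark','rail_stop','carrierA_tab','carrierB_tab','carrierA_hook','carrierB_hook','fluid','spool','driver']:
        print(n,t,[(np.round(d['location']).astype(int).tolist(),round(d['conf'],2)) for d in r.tip_of(t,p)][:8])
```

```text
side dial_axis [([159, 308], 0.58), ([230, 300], 0.26), ([132, 248], 0.21), ([222, 301], 0.17)]
side dial_pointer [([151, 306], 0.72), ([266, 226], 0.56)]
side zero_mark [([161, 309], 0.74)]
side set_mark []
side rail_load [([168, 240], 0.85)]
side rail_mark []
side rail_stop [([131, 250], 0.6)]
side carrierA_tab [([231, 300], 0.92), ([200, 290], 0.3), ([249, 185], 0.24)]
side carrierB_tab [([179, 307], 0.5)]
side carrierA_hook [([244, 296], 0.93)]
side carrierB_hook [([183, 307], 0.5)]
side fluid [([267, 226], 0.56)]
side spool [([211, 303], 0.52), ([241, 298], 0.4)]
side driver [([252, 183], 0.57)]
top dial_axis [([238, 357], 0.67), ([182, 194], 0.42)]
top dial_pointer [([245, 372], 0.55)]
top zero_mark [([247, 342], 0.69)]
top set_mark []
top rail_load [([167, 274], 0.79)]
top rail_mark [([168, 292], 0.57), ([227, 226], 0.53)]
top rail_stop [([167, 372], 0.73)]
top carrierA_tab [([231, 164], 0.6), ([237, 257], 0.58)]
top carrierB_tab [([238, 261], 0.7)]
top carrierA_hook [([236, 164], 0.76), ([235, 190], 0.57)]
top carrierB_hook [([241, 263], 0.62)]
top fluid [([183, 191], 0.79)]
top spool [([154, 164], 0.78)]
top driver [([182, 192], 0.74), ([168, 370], 0.71), ([145, 216], 0.66), ([240, 259], 0.4)]
```

The top view shows four white carriers with orange tabs at about (231,164), (236,193), (226,226) and (238,260). A purple look-alike stands at (270,148). The dial is at (238,355), and the rail runs along row ~168, columns 250–380. Next I'll enlarge crops.

Run:
```python
import cv2,numpy as np
a=cv2.imread('pics/top0.png');b=cv2.imread('pics/side0.png')
cv2.imwrite('pics/c1.png',cv2.resize(a[195:285,300:410],None,fx=6,fy=6,interpolation=cv2.INTER_CUBIC))
cv2.imwrite('pics/c2.png',cv2.resize(a[205:290,125:285],None,fx=5,fy=5,interpolation=cv2.INTER_CUBIC))
cv2.imwrite('pics/c3.png',cv2.resize(b[140:320,215:375],None,fx=4,fy=3.3,interpolation=cv2.INTER_CUBIC)[:600])
```

```text
(no output)
```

View pics/c1.png

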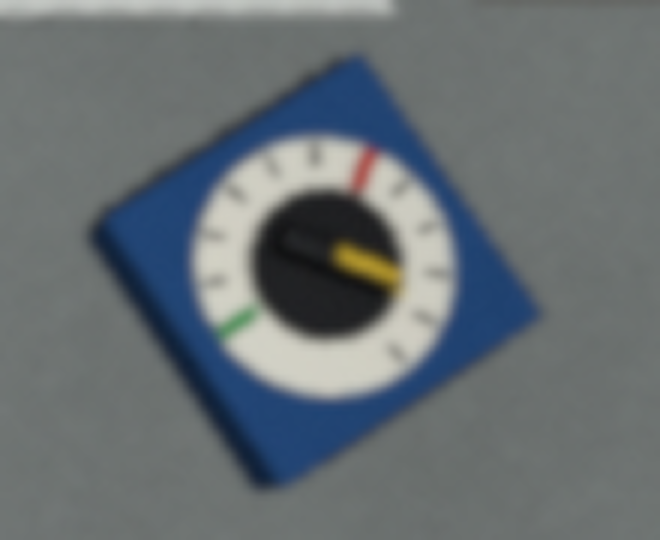

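View pics/c2.png

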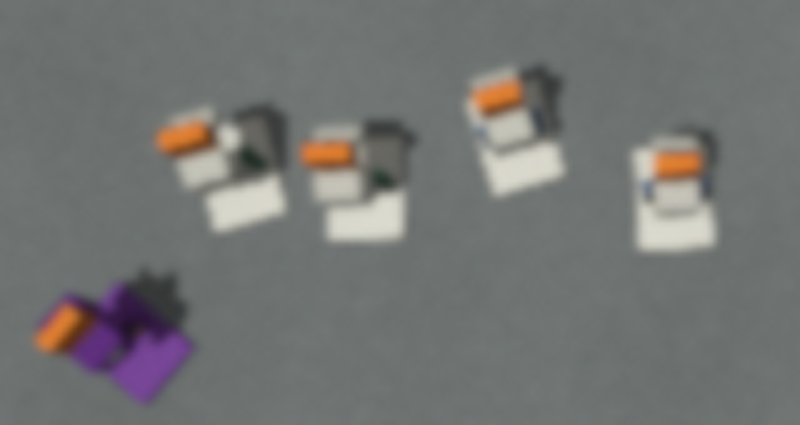

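View pics/c3.png

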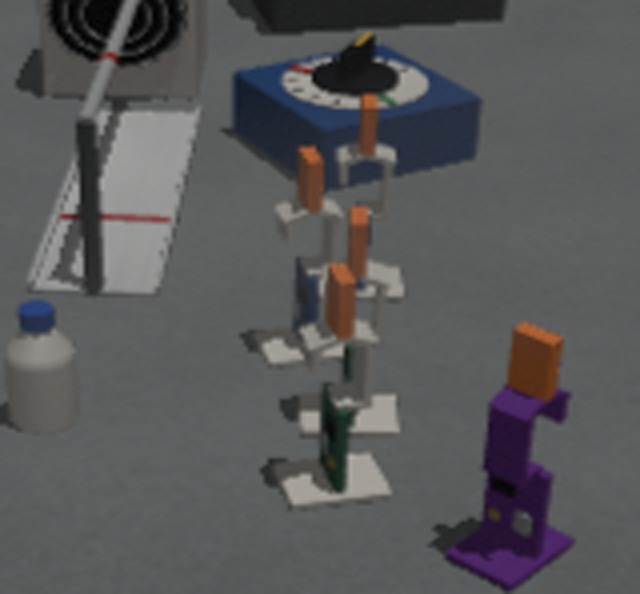

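Run:
```python
from h import *
np.set_printoptions(precision=4,suppress=True)
t=grab('top');s=grab('side')
def cp(x,y): return ((y+.5)/6-.5+195,(x+.5)/6-.5+300)
c=atz(t,cp(325,266),.071);g=atz(t,cp(238,324),.071);rd=atz(t,cp(367,170),.073)
c2=atz(t,cp(327,264),.08);p1=atz(t,cp(398,280),.080);p0=atz(t,cp(340,257),.112)
print('c',c,c2,'g',g,'r',rd,'p',p1,p0)
an=lambda a:np.degrees(np.arctan2(*(a-c)[1::-1]))
print([an(x) for x in (g,rd,p1,p0)])
print('load',tri([(t,(167,274)),(s,(168,240))]),'stop',tri([(t,(167,372)),(s,(131,250))]))
print(atz(t,(167,274),.165),atz(t,(168,292),.165),atz(t,(167,372),.165))
def orange(p):
    h=cv2.cvtColor(p['frame'],cv2.COLOR_BGR2HSV)
    m=cv2.inRange(h,(5,130,90),(16,255,255))
    n,l,st,ce=cv2.connectedComponentsWithStats(m)
    return [(ce[i][::-1],st[i][4],m,l==i) for i in range(1,n) if st[i][4]>12]
print('TOP')
for ce,a,m,l in orange(t):
    rr=cv2.minAreaRect(np.argwhere(l)[:,::-1].astype(np.float32))
    print(ce,a,atz(t,ce,.175),rr)
print('SIDE')
for ce,a,m,l in orange(s): print(ce,a)
```

```text
c [ 0.4352 -0.229   0.071 ] [ 0.4351 -0.2281  0.08  ] g [ 0.4111 -0.1857  0.071 ] r [ 0.4785 -0.2534  0.073 ] p [ 0.4256 -0.26    0.08  ] [ 0.4346 -0.2272  0.112 ]
[np.float64(119.06466123710868), np.float64(-29.34219937565581), np.float64(-107.25867971186804), np.float64(107.07273678042007)]
load [ 0.6297 -0.0165  0.161 ] stop [ 0.6122 -0.2776  0.1701]
[ 0.6323 -0.0165  0.165 ] [ 0.6263 -0.0645  0.165 ] [ 0.6147 -0.2792  0.165 ]
TOP
[224.1351 224.3514] 37 [0.4852 0.1241 0.175 ] ((224.29415893554688, 224.176513671875), (4.365641117095947, 8.246211051940918), 75.96376037597656)
[232.3261 161.3913] 46 [0.4748 0.2873 0.175 ] ((161.5, 232.5), (5.0, 9.0), 90.0)
[235.4865 189.8649] 37 [0.4617 0.2143 0.175 ] ((189.5, 235.5), (3.0, 9.0), 90.0)
[237.5714 260.1714] 35 [0.4442 0.0339 0.175 ] ((260.0, 238.0), (4.0, 8.0), 90.0)
[270.4545 137.1273] 55 [0.3818 0.3508 0.175 ] ((137.25001525878906, 270.75), (5.65685510635376, 10.606602668762207), 45.0)
SIDE
[175.7037 306.6667] 54
[192.5    292.7344] 64
[221.8108 302.1081] 148
[246.6966 350.9213] 89
```

```bash
cat >> h.py <<'E'
def rz(a): a=np.radians(a); return np.array([[np.cos(a),np.sin(a),0],[-np.sin(a),np.cos(a),0],[0,0,1]])
def jaw(s): z=np.array(s['tool_rot'])[:,2]; return np.degrees(np.arctan2(z[1],z[0]))
def plan(path,op):
    """path: list of (xyz,jawdeg,nrows[,opening]); prints rows in tool axes"""
    s=r.observe(); pos=np.array(s['tool_pos']); j=jaw(s)
    print('now',np.round(pos,4),'jaw',round(j,1),'gap',round(s['finger_gap'],4),'t',round(s['time_s'],2))
    rows=[]
    for tgt in path:
        T,J,n=tgt[:3]; o=tgt[3] if len(tgt)>3 else op
        for k in range(n):
            m=n-k
            dj=(J-j)/m; dj=round(dj,1); d=(np.array(T)-pos)/m
            a=np.radians(j); X=np.array([np.sin(a),-np.cos(a),0]);Y=np.array([0,0,-1.]);Z=np.array([np.cos(a),np.sin(a),0])
            sh=np.round([100*d@X,100*d@Y,100*d@Z],1 if m>1 else 2)
            pos=pos+(sh[0]*X+sh[1]*Y+sh[2]*Z)/100; j+=dj
            rows.append([0,round(-dj,1),0]+[float(x) for x in sh]+[o])
    for i in range(0,len(rows),20): print('['+','.join('['+','.join('%g'%(v+0.) for v in q)+']' for q in rows[i:i+20])+']')
E
python3 - <<'E'
from h import *
plan([((.40,-.16,.25),-17,18)],8.8)
E
```

```text
now [0.173  0.4957 0.2387] jaw 70.8 gap 0.0884 t 1.75
[[0,4.9,0,2.4,-0.1,-3,8.8],[0,4.9,0,2.6,-0.1,-2.8,8.8],[0,4.9,0,2.9,-0.1,-2.6,8.8],[0,4.9,0,3.1,-0.1,-2.3,8.8],[0,4.9,0,3.3,-0.1,-2,8.8],[0,4.9,0,3.4,0,-1.8,8.8],[0,4.9,0,3.6,-0.1,-1.5,8.8],[0,4.9,0,3.7,0,-1.2,8.8],[0,4.9,0,3.8,-0.1,-0.8,8.8],[0,4.9,0,3.8,0,-0.5,8.8],[0,4.8,0,3.8,-0.1,-0.2,8.8],[0,4.9,0,3.8,0,0.1,8.8],[0,4.8,0,3.8,-0.1,0.5,8.8],[0,4.9,0,3.8,0,0.8,8.8],[0,4.8,0,3.7,-0.1,1.1,8.8],[0,4.9,0,3.6,0,1.4,8.8],[0,4.8,0,3.4,-0.1,1.7,8.8],[0,4.9,0,3.32,-0.03,2.07,8.8]]
```

Run:
```python
from h import *
plan([((.425,-.25,.25),-17,20)],8.8)
```

```text
now [0.173  0.4957 0.2387] jaw 70.8 gap 0.0884 t 1.75
[[0,4.4,0,2.4,-0.1,-3.1,8.8],[0,4.4,0,2.7,-0.1,-2.9,8.8],[0,4.4,0,2.9,-0.1,-2.7,8.8],[0,4.4,0,3.1,0,-2.5,8.8],[0,4.4,0,3.2,-0.1,-2.2,8.8],[0,4.4,0,3.4,0,-2,8.8],[0,4.4,0,3.5,-0.1,-1.7,8.8],[0,4.4,0,3.7,0,-1.4,8.8],[0,4.4,0,3.8,-0.1,-1.1,8.8],[0,4.4,0,3.8,0,-0.9,8.8],[0,4.4,0,3.9,-0.1,-0.6,8.8],[0,4.4,0,3.9,0,-0.3,8.8],[0,4.4,0,3.9,-0.1,0.1,8.8],[0,4.4,0,3.9,0,0.4,8.8],[0,4.4,0,3.9,-0.1,0.6,8.8],[0,4.4,0,3.8,0,0.9,8.8],[0,4.3,0,3.8,-0.1,1.3,8.8],[0,4.4,0,3.6,0,1.5,8.8],[0,4.3,0,3.5,-0.1,1.8,8.8],[0,4.4,0,3.4,-0.03,2.05,8.8]]
```

servo_tool --motion '[[[0,4.4,0,2.4,-0.1,-3.1,8.8],[0,4.4,0,2.7,-0.1,-2.9,8.8],[0,4.4,0,2.9,-0.1,-2.7,8.8],[0,4.4,0,3.1,0,-2.5,8.8],[0,4.4,0,3.2,-0.1,-2.2,8.8],[0,4.4,0,3.4,0,-2,8.8],[0,4.4,0,3.5,-0.1,-1.7,8.8],[0,4.4,0,3.7,0,-1.4,8.8],[0,4.4,0,3.8,-0.1,-1.1,8.8],[0,4.4,0,3.8,0,-0.9,8.8],[0,4.4,0,3.9,-0.1,-0.6,8.8],[0,4.4,0,3.9,0,-0.3,8.8],[0,4.4,0,3.9,-0.1,0.1,8.8],[0,4.4,0,3.9,0,0.4,8.8],[0,4.4,0,3.9,-0.1,0.6,8.8],[0,4.4,0,3.8,0,0.9,8.8],[0,4.3,0,3.8,-0.1,1.3,8.8],[0,4.4,0,3.6,0,1.5,8.8],[0,4.3,0,3.5,-0.1,1.8,8.8],[0,4.4,0,3.4,0,2.1,8.8]]]'

```text
time_s: 3.75
tool_pos: [0.4258, -0.2518, 0.2498]
tool_rot: [[-0.296, 0.0, 0.955], [-0.955, -0.0, -0.296], [0.0, -1.0, 0.0]]
contact_force: [0.3, -0.3, 0.8]
finger_gap: 0.0879
```

Run:
```python
from h import *
s=r.observe(); print(s['tool_pos'],jaw(s))
p=grab('wrist','w1.png')
```

```text
[ 0.42581316 -0.25180751  0.24982765] -17.235686719254325
```

View pics/w1.png

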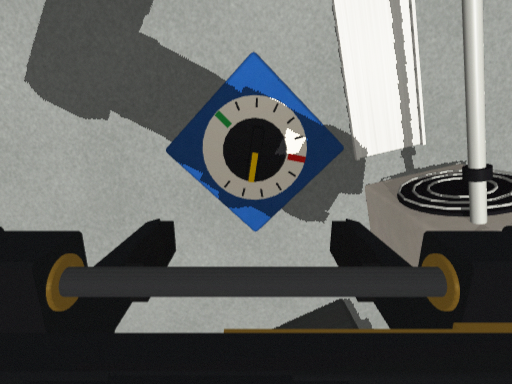

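```bash
cat >> h.py <<'E'
def dial(p):
    f=p['frame'];h=cv2.cvtColor(f,cv2.COLOR_BGR2HSV)
    def cen(m):
        n,l,st,ce=cv2.connectedComponentsWithStats(m); 
        i=1+np.argmax(st[1:,4]); return ce[i][::-1],st[i][4]
    out={}
    # find green/red/yellow near dial
    c=proj(p,[.435,-.229,.075]); w=np.zeros(f.shape[:2],np.uint8)
    rad=int(abs(proj(p,[.435,-.289,.075])-c).max()*1.15); cv2.circle(w,(int(c[1]),int(c[0])),rad,255,-1)
    for k,lo,hi,z in [('g',(50,100,60),(80,255,255),.071),('r',(0,140,90),(4,255,255),.073),('y',(20,140,90),(34,255,255),.08)]:
        m=cv2.inRange(h,lo,hi)
        if k=='r': m|=cv2.inRange(h,(174,140,90),(180,255,255))
        m&=w
        if m.any():
            q,a=cen(m); out[k]=(q,a,atz(p,q,z))
            if k=='y': out['ypx']=np.argwhere(m)
    return out
E
python3 - <<'E'
from h import *
np.set_printoptions(precision=4,suppress=True)
p=grab('wrist')
d=dial(p)
for k in 'gry': print(k,d.get(k))
# white disc ellipse fit: outer boundary points
f=p['frame']; h=cv2.cvtColor(f,cv2.COLOR_BGR2HSV)
b=cv2.inRange(h,(95,120,50),(130,255,255)); n,l,st,ce=cv2.connectedComponentsWithStats(b); i=1+np.argmax(st[1:,4]);print(st[i])
m=(l==i).astype(np.uint8); cs,hi=cv2.findContours(m,cv2.RETR_CCOMP,cv2.CHAIN_APPROX_NONE)
hole=max((c for c,hh in zip(cs,hi[0]) if hh[3]>=0),key=cv2.contourArea); e=cv2.fitEllipse(hole);print(e,atz(p,e[0][::-1],.071))
out=max((c for c,hh in zip(cs,hi[0]) if hh[3]<0),key=cv2.contourArea); rr=cv2.minAreaRect(out);print(rr,atz(p,rr[0][::-1],.07))
X=[atz(p,(q[0][1],q[0][0]),.071)[:2] for q in hole]; e2=cv2.minEnclosingCircle(np.array(X,np.float32));print(e2)
c=np.array(e2[0])
for k in 'gry': print(k,np.degrees(np.arctan2(*(d[k][2][:2]-c)[::-1])),np.linalg.norm(d[k][2][:2]-c))
cv2.imwrite('pics/d1.png',cv2.resize(f[80:220,180:340],None,fx=4,fy=4,interpolation=cv2.INTER_CUBIC))
E
```

```text
g (array([115.2222, 219.9722]), np.int32(108), array([ 0.4103, -0.1857,  0.071 ]))
r (array([153.83, 294.31]), np.int32(100), array([ 0.4775, -0.252 ,  0.073 ]))
y (array([163.1006, 250.4413]), np.int32(179), array([ 0.4267, -0.2458,  0.08  ]))
[ 164   48  178  180 7788]
((252.04542541503906, 143.26068115234375), (106.42943572998047, 107.48529815673828), 178.07212829589844) [ 0.4349 -0.2261  0.071 ]
((250.50001525878906, 140.49998474121094), (134.35028076171875, 132.93606567382812), 45.0) [ 0.4341 -0.2226  0.07  ]
((0.43418532609939575, -0.22911709547042847), 0.06187260523438454)
g 118.83031462538021 0.049556286897741435
r -27.84085706815096 0.0489718944435245
y -114.1166057144505 0.01827327775961423
```

View pics/d1.png

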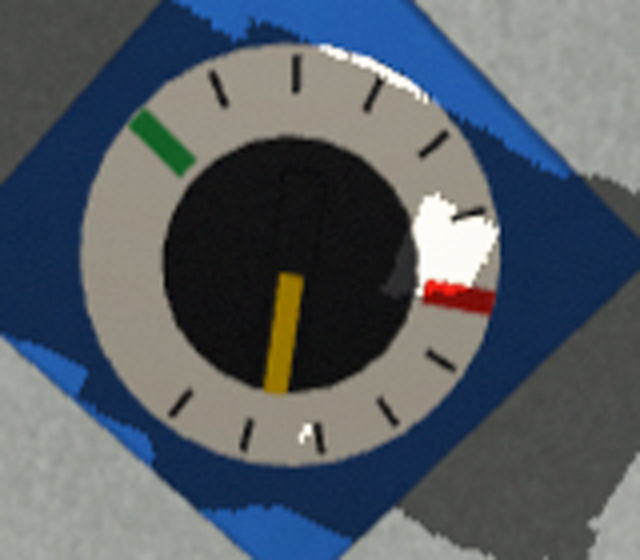

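Run:
```python
from h import *
np.set_printoptions(precision=4,suppress=True)
p=grab('wrist')
c=np.array([.4348,-.2268])
print(proj(p,[*c,.08]),proj(p,[*c,.112]))
q=(80+(391+.5)/4-.5,180+(276.5+.5)/4-.5)
a=atz(p,q,.08);print(a,np.degrees(np.arctan2(*(a[:2]-c)[::-1])),np.linalg.norm(a[:2]-c))
# dial skirt circle: dark contour
cr=(80+(264)/4,180+(291)/4); print(atz(p,cr,.08))
plan([((.4348,-.2275,.12),-18,5),((.4348,-.2275,.087),-18,3)],8.8)
```

```text
[147.2266 253.8673] [151.236  254.0021]
[ 0.419 -0.258  0.08 ] -116.91948182801929 0.03496124886614824
[ 0.434  -0.2251  0.08  ]
now [ 0.4255 -0.2515  0.249 ] jaw -17.2 gap 0.0882 t 3.9
[[0,0.2,0,-0.5,2.6,0,8.8],[0,0.2,0,-0.5,2.6,0,8.8],[0,0.1,0,-0.5,2.6,0.1,8.8],[0,0.2,0,-0.5,2.6,0,8.8],[0,0.1,0,-0.56,2.5,0.06,8.8],[0,0,0,0,1.1,0,8.8],[0,0,0,0,1.1,0,8.8],[0,0,0,0,1.1,0,8.8]]
```

servo_tool --motion '[[[0,1.3,0,-0.5,2.6,0,8.8],[0,1.4,0,-0.5,2.6,0,8.8],[0,1.3,0,-0.5,2.6,0.1,8.8],[0,1.4,0,-0.5,2.6,0.1,8.8],[0,1.4,0,-0.5,2.5,0.1,8.8],[0,0,0,0,1.1,0,8.8],[0,0,0,0,1.1,0,8.8],[0,0,0,0,1.1,0,8.8]]]'

```text
time_s: 4.7
tool_pos: [0.437, -0.2278, 0.0879]
tool_rot: [[-0.403, 0.001, 0.915], [-0.915, -0.001, -0.403], [0.001, -1.0, 0.002]]
contact_force: [0.6, -0.4, 0.7]
finger_gap: 0.0883
```

Run:
```python
from h import *
s=r.observe(); print(s['tool_pos'],jaw(s),s['contact_force'])
p=grab('wrist','w2.png')
```

```text
[ 0.43703103 -0.2278355   0.0879005 ] -23.787473264257343 [ 0.63050368 -0.39911774  0.74775511]
```

View pics/w2.png

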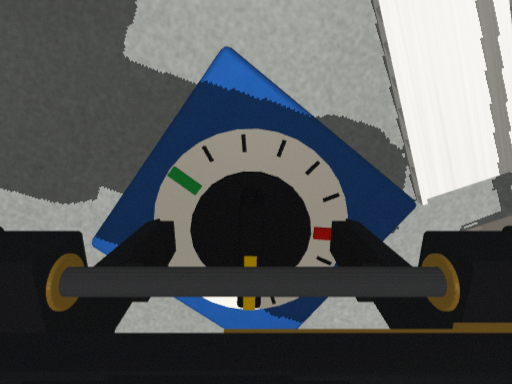

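servo_tool --motion '[[[0,0,0,0,0,0,0.9],[0,0,0,0,0,0,0.9],[0,0,0,0,0,0,0.9],[0,0,0,0,0,0,0.9],[0,0,0,0,0,0,0.9],[0,0,0,0,0,0,0.9],[0,0,0,0,0,0,0.9],[0,0,0,0,0,0,0.9]]]' --newtons 25

```text
time_s: 5.55
tool_pos: [0.4368, -0.2277, 0.0877]
tool_rot: [[-0.404, 0.0, 0.915], [-0.915, 0.0, -0.404], [-0.0, -1.0, 0.0]]
contact_force: [0.7, 0.2, 0.3]
finger_gap: 0.0257
```

servo_tool --motion '[[[0,0,0,0,0,0,0.9],[0,0,0,0,0,0,0.9],[0,0,0,0,0,0,0.9],[0,0,0,0,0,0,0.9]]]' --newtons 25

```text
time_s: 5.95
tool_pos: [0.436, -0.2274, 0.0877]
tool_rot: [[-0.404, -0.002, 0.915], [-0.915, 0.001, -0.404], [0.0, -1.0, -0.002]]
contact_force: [-5.1, 1.0, 4.3]
finger_gap: 0.0116
```

servo_tool --motion '[[[0,0,0,0,0,-0.1,0.9],[0,-4,0,0,0,0,0.9],[0,-8,0,0,0,0,0.9],[0,-8,0,0,0,0,0.9]]]'

```text
time_s: 6.35
tool_pos: [0.4354, -0.2272, 0.0877]
tool_rot: [[-0.061, -0.001, 0.998], [-0.998, 0.0, -0.061], [-0.0, -1.0, -0.001]]
contact_force: [-3.5, -0.7, 2.7]
finger_gap: 0.0117
```

servo_tool --motion '[[[0,-8.5,0,0,0,0,0.9],[0,-8.5,0,0,0,0,0.9],[0,-8.5,0,0,0,0,0.9],[0,-8.5,0,0,0,0,0.9],[0,-8.5,0,0,0,0,0.9],[0,-8.5,0,0,0,0,0.9],[0,-8.5,0,0,0,0,0.9],[0,-8.5,0,0,0,0,0.9],[0,-8.5,0,0,0,0,0.9],[0,-8.5,0,0,0,0,0.9],[0,-8.5,0,0,0,0,0.9],[0,-8.5,0,0,0,0,0.9],[0,0,0,0,0,0,0.9]]]'

```text
time_s: 7.65
tool_pos: [0.4341, -0.2288, 0.0877]
tool_rot: [[0.989, -0.004, -0.147], [0.147, -0.002, 0.989], [-0.004, -1.0, -0.002]]
contact_force: [-14.7, -11.0, 2.6]
finger_gap: 0.012
```

servo_tool --motion '[[[0,0,0,0,0,0,4],[0,0,0,0,0,0,4],[0,0,0,0,0,0,4],[0,0,0,0,-2,0,4],[0,0,0,0,-3,0,4],[0,8.5,0,0,-4,0,4],[0,8.5,0,0,-4,0,4],[0,8.5,0,0,0,0,4],[0,8.5,0,0,0,0,4],[0,8.5,0,0,0,0,4],[0,8.5,0,0,0,0,4],[0,8.5,0,0,0,0,4]]]'

```text
time_s: 8.85
tool_pos: [0.436, -0.227, 0.2177]
tool_rot: [[0.62, 0.0, 0.784], [-0.784, 0.0, 0.62], [0.0, -1.0, 0.0]]
contact_force: [0.0, -0.1, 0.9]
finger_gap: 0.0397
```

Run:
```python
from h import *
s=r.observe(); print(s['tool_pos'],jaw(s),s['contact_force'])
p=grab('wrist','w3.png')
```

```text
[ 0.43599188 -0.22703141  0.21771056] 38.328394885106604 [ 0.00949341 -0.06693917  0.85061771]
```

View pics/w3.png

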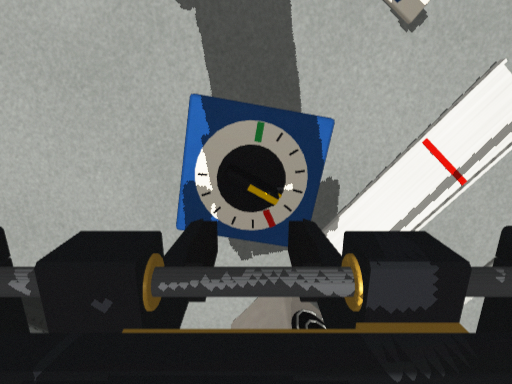

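servo_tool --motion '[[[0,8.5,0,0,0,0,4],[0,8.5,0,0,0,0,4],[0,8.5,0,0,0,0,4],[0,8.5,0,0,0,0,4],[0,8.5,0,0,0,0,4],[0,8.5,0,0,0,0,4],[0,8.5,0,0,0,0,4],[0,8.5,0,0,0,0,4],[0,8.5,0,0,0,0,4],[0,8.5,0,0,0,0,4],[0,8.5,0,0,0,0,4],[0,8.5,0,0,0,0,4],[0,8.5,0,0,0,0,4],[0,8.5,0,0,0,0,4],[0,0.8,0,0,0,0,4]]]'

```text
time_s: 10.4
tool_pos: [0.4359, -0.2271, 0.2177]
tool_rot: [[-0.988, 0.0, 0.155], [-0.155, 0.0, -0.988], [-0.0, -1.0, -0.0]]
contact_force: [-0.9, 0.7, 0.8]
finger_gap: 0.0401
```

Run:
```python
from h import *
np.set_printoptions(precision=4,suppress=True)
plan([((.434,-.229,.127),-81.5,4),((.434,-.229,.087),-81.5,4)],4)
p=grab('wrist','w4.png'); d=dial(p)
for k in 'gry': print(k,d.get(k))
```

```text
now [ 0.4359 -0.2271  0.2177] jaw -81.1 gap 0.0401 t 10.4
[[0,0.1,0,0.1,2.3,0,4],[0,0.1,0,0,2.3,0.1,4],[0,0.1,0,0.1,2.2,0,4],[0,0.1,0,0.02,2.27,0.06,4],[0,0,0,0,1,0,4],[0,0,0,0,1,0,4],[0,0,0,0,1,0,4],[0,0,0,0,1,0,4]]
g (array([192.8938, 210.8584]), np.int32(113), array([ 0.4102, -0.1856,  0.071 ]))
r (array([140.8284, 282.8881]), np.int32(134), array([ 0.4773, -0.2521,  0.073 ]))
y (array([168.7913, 254.4685]), np.int32(254), array([ 0.4455, -0.2277,  0.08  ]))
```

View pics/w4.png

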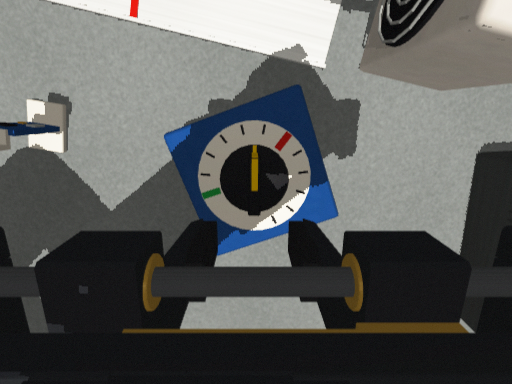

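servo_tool --motion '[[[0,0.1,0,0.1,2.3,0,4],[0,0.1,0,0,2.3,0,4],[0,0.1,0,0,2.2,0.1,4],[0,0.1,0,0,2.3,0,4],[0,0,0,0,1,0,4],[0,0,0,0,1,0,4],[0,0,0,0,1,0,4],[0,0,0,0,1,0,4],[0,0,0,0,0,0,0.9],[0,0,0,0,0,0,0.9],[0,0,0,0,0,0,0.9],[0,0,0,0,0,0,0.9],[0,0,0,0,0,0,0.9],[0,0,0,0,0,0,0.9]]]'

```text
time_s: 11.85
tool_pos: [0.4352, -0.2287, 0.0872]
tool_rot: [[-0.989, 0.001, 0.147], [-0.147, -0.001, -0.989], [-0.001, -1.0, 0.001]]
contact_force: [0.6, -1.2, 2.8]
finger_gap: 0.0117
```

servo_tool --motion '[[[0,-8.5,0,0,0,0,0.9],[0,-8.5,0,0,0,0,0.9],[0,-8.5,0,0,0,0,0.9],[0,-8.5,0,0,0,0,0.9],[0,-8.5,0,0,0,0,0.9],[0,-8.5,0,0,0,0,0.9],[0,-8.5,0,0,0,0,0.9],[0,-8.5,0,0,0,0,0.9],[0,-8.5,0,0,0,0,0.9],[0,-8.5,0,0,0,0,0.9],[0,-8.5,0,0,0,0,0.9],[0,-8.5,0,0,0,0,0.9],[0,-8.5,0,0,0,0,0.9],[0,-1.5,0,0,0,0,0.9],[0,0,0,0,0,0,0.9]]]'

```text
time_s: 13.35
tool_pos: [0.4353, -0.2288, 0.0872]
tool_rot: [[0.505, 0.001, 0.863], [-0.863, -0.001, 0.505], [0.001, -1.0, 0.0]]
contact_force: [-0.3, -1.6, 5.2]
finger_gap: 0.0115
```

Run:
```python
from h import *
s=r.observe(); print(s['tool_pos'],jaw(s),s['contact_force'])
p=grab('wrist','w5.png')
cv2.imwrite('pics/d5.png',cv2.resize(p['frame'][120:330,130:370],None,fx=2.8,fy=2.8,interpolation=cv2.INTER_CUBIC))
```

```text
[ 0.4353072  -0.22876467  0.0871587 ] 30.310520890785536 [-0.29021465 -1.56946233  5.20745412]
```

View pics/d5.png

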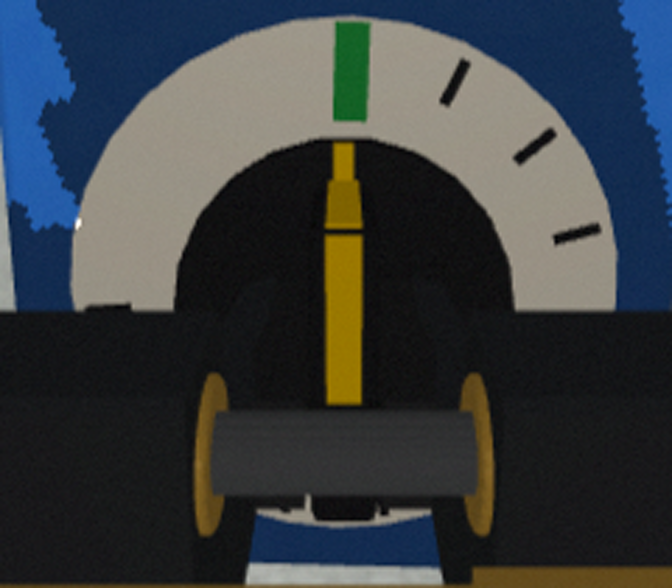

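servo_tool --motion '[[[0,1.6,0,0,0,0,0.9],[0,0,0,0,0,0,0.9],[0,0,0,0,0,0,0.9],[0,0,0,0,0,0,4],[0,0,0,0,0,0,4],[0,0,0,0,0,0,4],[0,0,0,0,-2,0,4],[0,0,0,0,-4,0,4],[0,0,0,0,-4,0,4],[0,0,0,0,-4,0,4],[0,0,0,0,0,0,4]]]'

```text
time_s: 14.5
tool_pos: [0.4363, -0.2294, 0.2313]
tool_rot: [[0.482, 0.006, 0.876], [-0.876, -0.006, 0.482], [0.008, -1.0, 0.003]]
contact_force: [0.7, -0.5, 0.4]
finger_gap: 0.0403
```

Run:
```python
from h import *
np.set_printoptions(precision=4,suppress=True)
s=r.observe(); print(s['tool_pos'],jaw(s),s['contact_force'])
p=grab('wrist','w6.png');d=dial(p)
for k in 'gry': print(k,d.get(k))
grab('top','top6.png');grab('side','side6.png')
cv2.imwrite('pics/d6.png',cv2.resize(p['frame'][90:250,170:330],None,fx=3.5,fy=3.5,interpolation=cv2.INTER_CUBIC))
```

```text
[ 0.4363 -0.2294  0.2313] 28.834464218481376 [ 0.7217 -0.4625  0.3597]
g (array([129.4118, 251.5059]), np.int32(85), array([ 0.4118, -0.1881,  0.071 ]))
r (array([207.6765, 274.9804]), np.int32(102), array([ 0.4775, -0.252 ,  0.073 ]))
y (array([163.0947, 251.5103]), np.int32(243), array([ 0.4285, -0.2185,  0.08  ]))
```

View pics/d6.png

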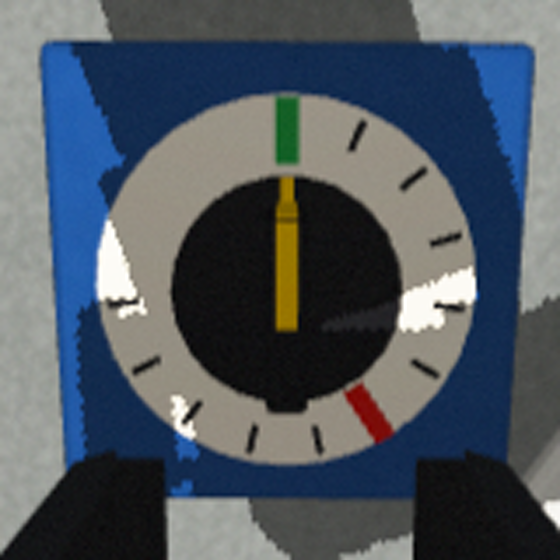

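View pics/top6.png

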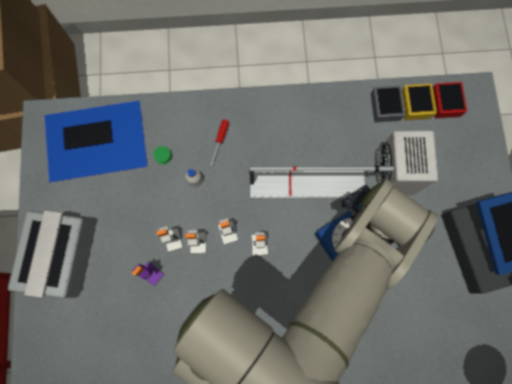

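View pics/side6.png

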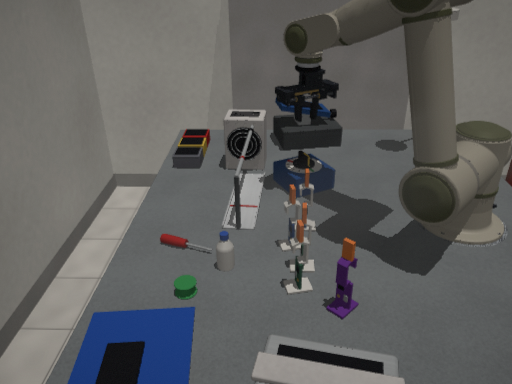

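The dial pointer is on green. In this view red sits about 148.5° clockwise of green. Next I'll view the rail and carriers from the wrist camera.

Run:
```python
from h import *
plan([((.54,-.03,.33),0,7)],8.8)
```

```text
now [ 0.4346 -0.228   0.2257] jaw 28.8 gap 0.0403 t 14.65
[[0,4.1,0,-1.8,-1.5,2.7,8.8],[0,4.1,0,-1.9,-1.5,2.5,8.8],[0,4.1,0,-2.1,-1.5,2.4,8.8],[0,4.1,0,-2.3,-1.5,2.3,8.8],[0,4.1,0,-2.4,-1.5,2.1,8.8],[0,4.2,0,-2.6,-1.5,1.9,8.8],[0,4.1,0,-2.73,-1.43,1.67,8.8]]
```

servo_tool --motion '[[[0,4.1,0,-1.8,-1.5,2.7,4],[0,4.1,0,-1.9,-1.5,2.5,8.8],[0,4.1,0,-2.1,-1.5,2.4,8.8],[0,4.1,0,-2.3,-1.5,2.3,8.8],[0,4.1,0,-2.4,-1.5,2.1,8.8],[0,4.2,0,-2.6,-1.5,1.9,8.8],[0,4.1,0,-2.7,-1.4,1.7,8.8],[0,0,0,0,0,0,8.8]]]'

```text
time_s: 15.45
tool_pos: [0.5417, -0.0279, 0.3303]
tool_rot: [[0.003, -0.0, 1.0], [-1.0, 0.001, 0.003], [-0.001, -1.0, -0.0]]
contact_force: [0.5, 0.4, -0.1]
finger_gap: 0.088
```

Run:
```python
from h import *
np.set_printoptions(precision=4,suppress=True)
s=r.observe(); print(s['tool_pos'],jaw(s))
p=grab('wrist','w7.png');import pickle;pickle.dump(p,open('w7.pkl','wb'))
for t in ['rail_load','rail_mark','rail_stop','carrierA_tab','carrierB_tab','carrierA_hook']:
    print(t,[(np.round(d['location'],1).tolist(),round(d['conf'],2),atz(p,d['location'],.165 if 'rail' in t else .158)) for d in r.tip_of(t,p)][:8])
```

```text
[ 0.5417 -0.0279  0.3303] 0.14814184276395306
rail_load [([163.3, 333.5], 0.58, array([ 0.6311, -0.0165,  0.165 ])), ([45.8, 396.2], 0.47, array([0.6847, 0.1033, 0.165 ]))]
rail_mark [([206.1, 325.1], 0.92, array([ 0.6252, -0.067 ,  0.165 ]))]
rail_stop []
carrierA_tab []
carrierB_tab [([116.0, 162.7], 0.68, array([0.4421, 0.0342, 0.158 ]))]
carrierA_hook []
```

View pics/w7.png

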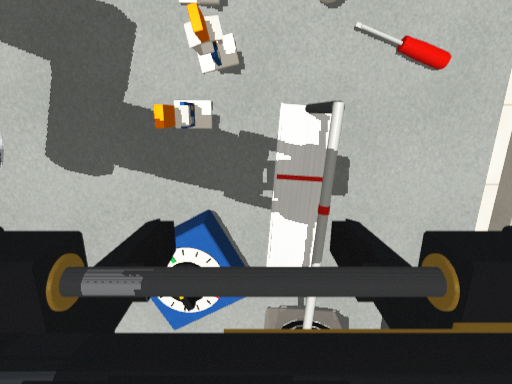

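Run:
```python
from h import *
import pickle
np.set_printoptions(precision=4,suppress=True)
p=pickle.load(open('w7.pkl','rb'))
f=p['frame']; g=cv2.cvtColor(f,cv2.COLOR_BGR2GRAY); h=cv2.cvtColor(f,cv2.COLOR_BGR2HSV)
cv2.imwrite('pics/r7.png',cv2.resize(f[90:270,260:380],None,fx=4,fy=3.3,interpolation=cv2.INTER_CUBIC))
m=(cv2.inRange(h,(0,140,90),(5,255,255))|cv2.inRange(h,(172,140,90),(180,255,255)))
n,l,st,ce=cv2.connectedComponentsWithStats(m)
for i in range(1,n):
    if st[i][4]>15: print(ce[i],st[i],atz(p,ce[i][::-1],.171),atz(p,ce[i][::-1],.012))
```

```text
[424.0661  52.4649] [397  36  54  33 983] [0.7103 0.0961 0.171 ] [0.799  0.1254 0.012 ]
[299.1236 177.5843] [277 175  46   6 178] [ 0.5924 -0.0315  0.171 ] [ 0.6195 -0.0688  0.012 ]
[323.2472 210.0562] [318 205  12  10  89] [ 0.6218 -0.0697  0.171 ] [ 0.6642 -0.1269  0.012 ]
```

View pics/r7.png

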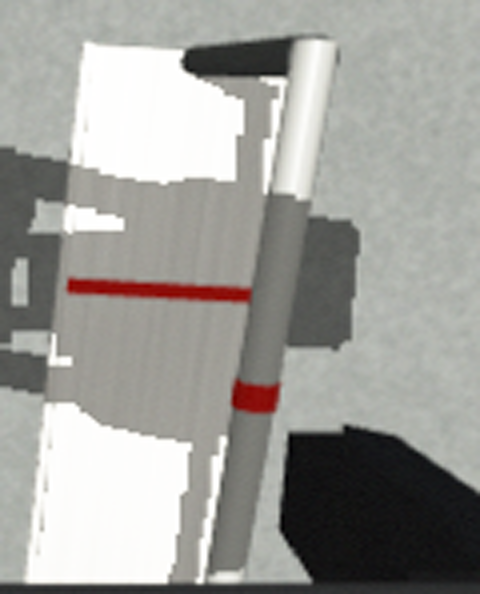

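Run:
```python
from h import *
import pickle
np.set_printoptions(precision=4,suppress=True)
p=pickle.load(open('w7.pkl','rb'))
P=[atz(p,(y,x),.166) for x,y in [(338.5,103.6),(323.75,210.3),(316.2,263.3)]];print(P)
d=P[0]-P[1];print(np.degrees(np.arctan2(-d[0],d[1])), np.degrees(np.arctan2(-(P[1]-P[2])[0],(P[1]-P[2])[1])))
for z in (.165,): 
  t=grab('top'); s=grab('side'); print(atz(t,(168,292),z))
# side: triangulate ring from top and side
cv2.imwrite('pics/t7.png',cv2.resize(t['frame'][150:205,240:400],None,fx=5,fy=5,interpolation=cv2.INTER_CUBIC))
```

```text
[array([0.631 , 0.0474, 0.166 ]), array([ 0.6237, -0.0718,  0.166 ]), array([ 0.6192, -0.141 ,  0.166 ])]
-3.4931669566709718 -3.7199982501322757
[ 0.6263 -0.0645  0.165 ]
```

View pics/t7.png

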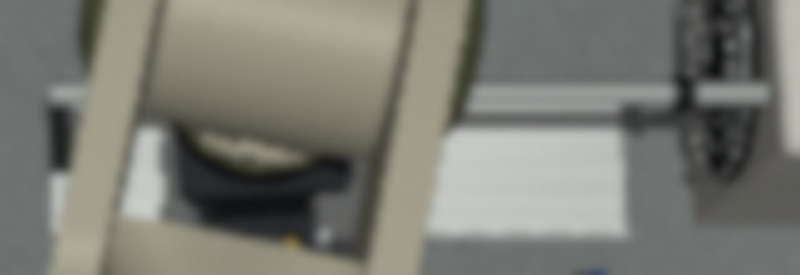

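Run:
```python
from h import *
import pickle
p=pickle.load(open('w7.pkl','rb'))
cv2.imwrite('pics/b7.png',cv2.resize(p['frame'][0:140,140:260],None,fx=4.2,fy=4.2,interpolation=cv2.INTER_CUBIC))
plan([((.443,.034,.23),0,6),((.443,.034,.145),0,4)],8.8)
```

```text
now [ 0.5404 -0.0311  0.3305] jaw 0.0 gap 0.0879 t 15.9
[[0,0,0,-1.1,1.7,-1.6,8.8],[0,0,0,-1.1,1.7,-1.6,8.8],[0,0,0,-1.1,1.7,-1.6,8.8],[0,0,0,-1.1,1.6,-1.6,8.8],[0,0,0,-1.1,1.7,-1.7,8.8],[0,0,0,-1.01,1.65,-1.64,8.8],[0,0,0,0,2.1,0,8.8],[0,0,0,0,2.1,0,8.8],[0,0,0,0,2.1,0,8.8],[0,0,0,0,2.2,0,8.8]]
```

View pics/b7.png

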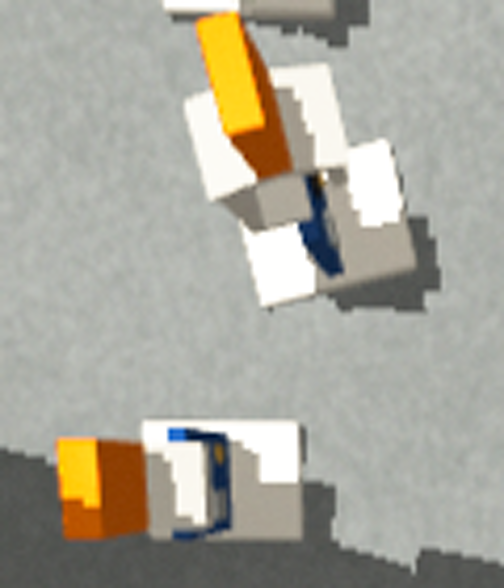

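The crop shows two white carriers with blue boards: the near one at about (116,180) is unrotated, and the next at about (40,210) is yawed roughly +15°. Both fit the description, and neither is the purple one. I'll go for the near one.

servo_tool --motion '[[[0,0,0,-1.1,1.7,-1.6,8.8],[0,0,0,-1.1,1.7,-1.6,8.8],[0,0,0,-1.1,1.7,-1.6,8.8],[0,0,0,-1.1,1.6,-1.6,8.8],[0,0,0,-1.1,1.7,-1.7,8.8],[0,0,0,-1,1.6,-1.6,8.8],[0,0,0,0,0,0,8.8]]]'

```text
time_s: 16.6
tool_pos: [0.4416, 0.0351, 0.2294]
tool_rot: [[0.002, -0.003, 1.0], [-1.0, 0.001, 0.002], [-0.001, -1.0, -0.003]]
contact_force: [0.6, -0.3, -0.4]
finger_gap: 0.0881
```

Run:
```python
from h import *
s=r.observe(); print(s['tool_pos'],jaw(s))
p=grab('wrist','w8.png')
print(r.tip_of('carrierB_tab',p)[:3],r.tip_of('carrierB_hook',p)[:3]); print(proj(p,[.443,.034,.18]))
```

```text
[0.44158069 0.03505797 0.22942396] 0.10316680396155795
[{'location': [198.1, 253.1], 'conf': 0.72}] [{'location': [188.2, 255.6], 'conf': 0.56}]
[208.29253457 256.17034934]
```

View pics/w8.png

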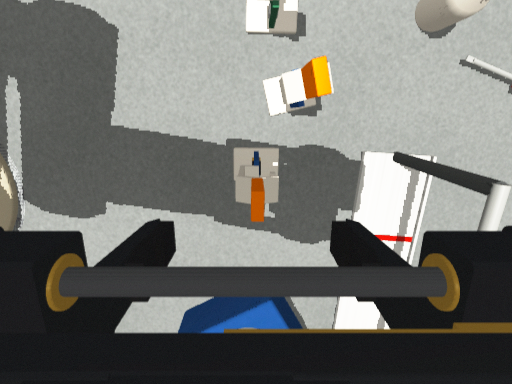

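servo_tool --motion '[[[0,0,0,0.1,2.1,0.1,8.8],[0,0,0,0,2.1,0.1,6],[0,0,0,0,2.1,0,4],[0,0,0,0,2.2,0,2],[0,0,0,0,0,0,0.5],[0,0,0,0,0,0,0.5],[0,0,0,0,0,0,0.5],[0,0,0,0,0,0,0.5],[0,0,0,0,0,0,0.5],[0,0,0,0,0,0,0.5]]]' --newtons 20

```text
time_s: 17.75
tool_pos: [0.4457, 0.0333, 0.1461]
tool_rot: [[0.001, 0.001, 1.0], [-1.0, -0.0, 0.001], [0.0, -1.0, 0.001]]
contact_force: [-0.9, -0.2, -0.2]
finger_gap: 0.0185
```

servo_tool --motion '[[[0,0,0,0,0,0,0.5],[0,0,0,0,0,0,0.5],[0,0,0,0,0,0,0.5],[0,0,0,0,0,0,0.5]]]'

```text
time_s: 18.15
tool_pos: [0.4455, 0.0333, 0.1458]
tool_rot: [[0.001, 0.0, 1.0], [-1.0, -0.0, 0.001], [0.0, -1.0, 0.0]]
contact_force: [-2.0, -0.3, 3.8]
finger_gap: 0.0097
```

Run:
```python
from h import *
s=r.observe(); print(s['tool_pos'],jaw(s))
p=grab('wrist','w9.png');p=grab('side')
cv2.imwrite('pics/s9.png',cv2.resize(p['frame'][120:320,200:360],None,fx=3.5,fy=3,interpolation=cv2.INTER_CUBIC))
```

```text
[0.44552968 0.03330488 0.1458348 ] 0.06240701730949586
```

View pics/w9.png

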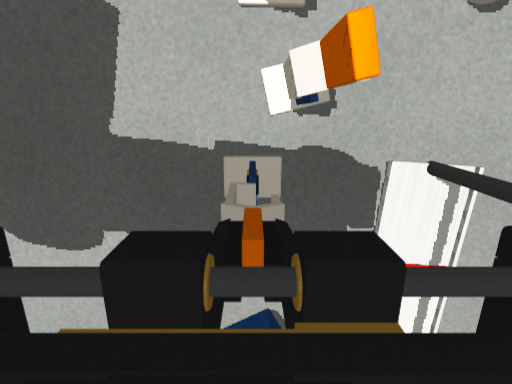

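View pics/s9.png

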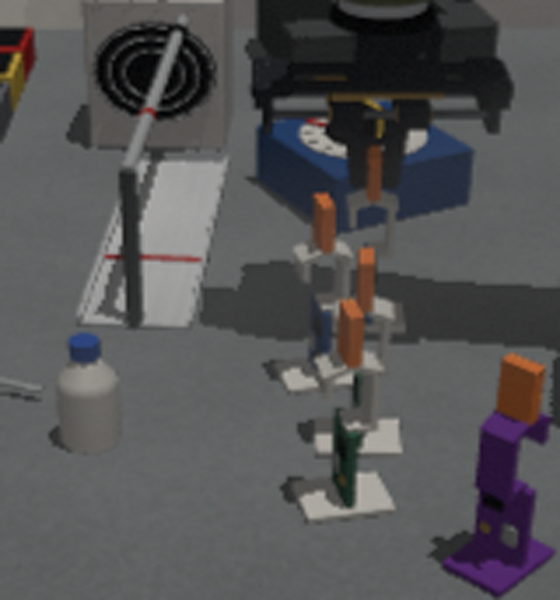

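Run:
```python
from h import *
plan([((.4455,.0333,.217),0,4),((.563,-.011,.217),-3.6,6),((.628,-.0145,.217),-3.6,6)],0.5)
```

```text
now [0.4456 0.0333 0.1458] jaw 0.1 gap 0.0098 t 18.25
[[0,0,0,0,-1.8,0,0.5],[0,0,0,0,-1.8,0,0.5],[0,0,0,0,-1.8,0,0.5],[0,0.1,0,0,-1.72,-0.01,0.5],[0,0.6,0,0.7,0,2,0.5],[0,0.6,0,0.7,0,2,0.5],[0,0.6,0,0.7,0,2,0.5],[0,0.6,0,0.7,0,1.9,0.5],[0,0.6,0,0.7,0,2,0.5],[0,0.6,0,0.62,0,1.97,0.5],[0,0,0,0,0,1.1,0.5],[0,0,0,0,0,1.1,0.5],[0,0,0,0,0,1.1,0.5],[0,0,0,0,0,1.1,0.5],[0,0,0,0,0,1.1,0.5],[0,0,0,-0.07,0,1.01,0.5]]
```

servo_tool --motion '[[[0,0,0,0,-1.8,0,0.5],[0,0,0,0,-1.8,0,0.5],[0,0,0,0,-1.8,0,0.5],[0,0,0,0,-1.7,0,0.5],[0,0.6,0,0.7,0,2,0.5],[0,0.6,0,0.7,0,2,0.5],[0,0.6,0,0.7,0,2,0.5],[0,0.6,0,0.7,0,1.9,0.5],[0,0.6,0,0.7,0,2,0.5],[0,0.6,0,0.6,0,2,0.5],[0,0,0,0,0,0,0.5]]]'

```text
time_s: 19.35
tool_pos: [0.5646, -0.0113, 0.2156]
tool_rot: [[-0.063, -0.001, 0.998], [-0.998, 0.0, -0.063], [-0.0, -1.0, -0.001]]
contact_force: [0.7, 0.4, -2.2]
finger_gap: 0.0097
```

Run:
```python
from h import *
s=r.observe(); print(s['tool_pos'],jaw(s))
p=grab('wrist','w10.png');p=grab('side')
cv2.imwrite('pics/s10.png',cv2.resize(p['frame'][60:260,200:360],None,fx=4,fy=3,interpolation=cv2.INTER_CUBIC))
```

```text
[ 0.56461779 -0.01134792  0.2156104 ] -3.595597870276582
```

View pics/w10.png

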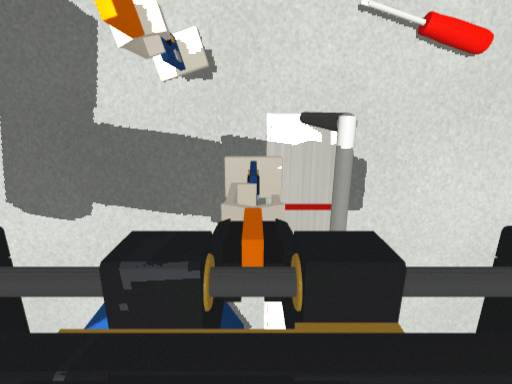

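View pics/s10.png

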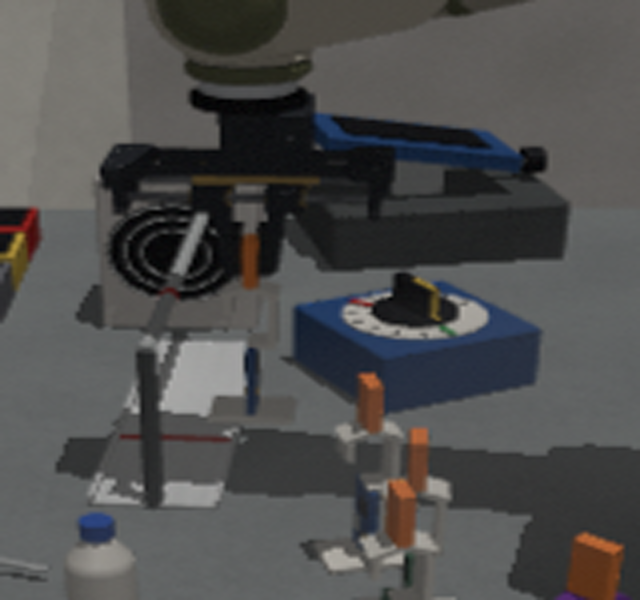

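servo_tool --motion '[[[0,0,0,0,0,1.1,0.5],[0,0,0,0,0,1.1,0.5],[0,0,0,0,0,1.1,0.5],[0,0,0,0,0,1.1,0.5],[0,0,0,0,0,1,0.5],[0,0,0,0,0,0.9,0.5],[0,0,0,0,0,0,0.5]]]'

```text
time_s: 20.15
tool_pos: [0.6262, -0.0142, 0.2164]
tool_rot: [[-0.061, -0.0, 0.998], [-0.998, 0.0, -0.061], [-0.0, -1.0, -0.0]]
contact_force: [1.6, -0.0, -2.0]
finger_gap: 0.0095
```

Run:
```python
from h import *
s=r.observe(); print(s['tool_pos'],jaw(s),s['contact_force'])
p=grab('wrist','w11.png');p=grab('side')
cv2.imwrite('pics/s11.png',cv2.resize(p['frame'][110:240,200:310],None,fx=5,fy=4.5,interpolation=cv2.INTER_CUBIC))
```

```text
[ 0.62622878 -0.01419442  0.21640523] -3.5131464722959005 [ 1.56314838 -0.00916266 -2.01581473]
```

View pics/s11.png

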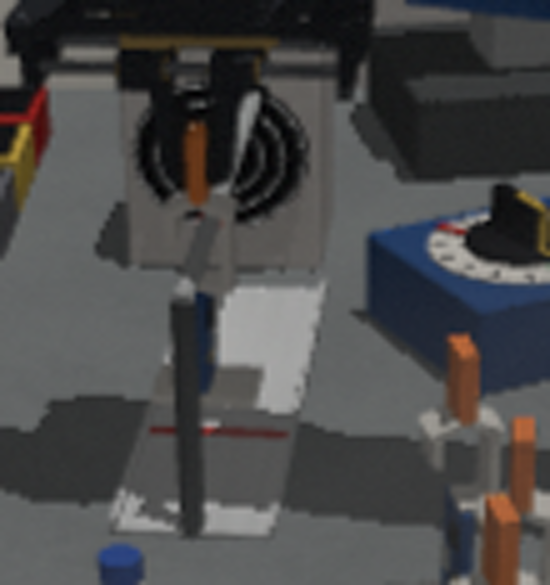

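View pics/w11.png

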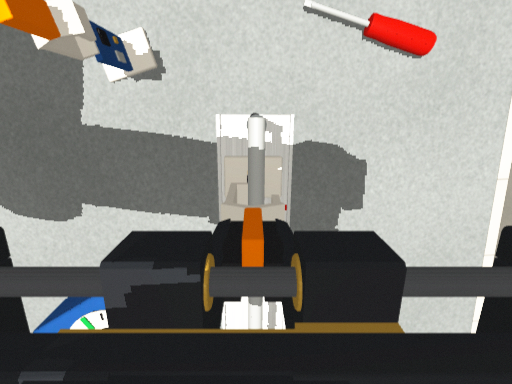

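servo_tool --motion '[[[0,0,0,0,0,0.25,0.5],[0,0,0,0,0.8,0,0.5],[0,0,0,0,0.8,0,0.5],[0,0,0,0,0.6,0,0.5],[0,0,0,0,0.4,0,0.5],[0,0,0,0,0,0,0.5]]]'

```text
time_s: 20.85
tool_pos: [0.6286, -0.0146, 0.1899]
tool_rot: [[-0.062, -0.001, 0.998], [-0.998, 0.0, -0.062], [-0.0, -1.0, -0.001]]
contact_force: [1.0, -0.8, -2.0]
finger_gap: 0.0097
```

servo_tool --motion '[[[0,0,0,0,0.2,0,0.5],[0,0,0,0,0.2,0,0.5],[0,0,0,0,0,0,0.5]]]'

```text
time_s: 21.15
tool_pos: [0.6288, -0.0147, 0.1866]
tool_rot: [[-0.062, -0.0, 0.998], [-0.998, -0.0, -0.062], [0.0, -1.0, -0.0]]
contact_force: [-0.0, -0.0, -1.7]
finger_gap: 0.0098
```

servo_tool --motion '[[[0,0,0,0,0.1,0,0.5],[0,0,0,0,0.1,0,0.5],[0,0,0,0,0,0,0.5]]]'

```text
time_s: 21.45
tool_pos: [0.629, -0.0147, 0.1855]
tool_rot: [[-0.062, 0.001, 0.998], [-0.998, -0.0, -0.062], [0.0, -1.0, 0.001]]
contact_force: [-1.9, 0.1, 4.4]
finger_gap: 0.0101
```

servo_tool --motion '[[[0,0,0,0.3,0,0,0.5],[0,0,0,1,0,0,0.5],[0,0,0,1.7,0,0,0.5],[0,0,0,2,0,0,0.5],[0,0,0,2,0,0,0.5],[0,0,0,2,0,0,0.5],[0,0,0,2,0,0,0.5],[0,0,0,0,0,0,0.5]]]' --newtons 10

```text
time_s: 22.25
tool_pos: [0.6217, -0.1273, 0.1852]
tool_rot: [[-0.064, 0.0, 0.998], [-0.998, -0.002, -0.064], [0.002, -1.0, 0.0]]
contact_force: [-2.9, -3.6, 4.8]
finger_gap: 0.0103
```

servo_tool --motion '[[[0,0,0,1,0,0,0.5],[0,0,0,2,0,0,0.5],[0,0,0,2,0,0,0.5],[0,0,0,2,0,0,0.5],[0,0,0,2,0,0,0.5],[0,0,0,2,0,0,0.5],[0,0,0,1.5,0,0,0.5],[0,0,0,0.8,0,0,0.5],[0,0,0,0,0,0,0.5]]]'

```text
time_s: 23.15
tool_pos: [0.6134, -0.2587, 0.185]
tool_rot: [[-0.063, -0.0, 0.998], [-0.998, -0.001, -0.063], [0.001, -1.0, -0.0]]
contact_force: [-3.2, -1.2, 3.8]
finger_gap: 0.0101
```

Run:
```python
from h import *
s=r.observe(); print(s['tool_pos'],jaw(s),s['contact_force'])
p=grab('wrist','w12.png');p=grab('side')
cv2.imwrite('pics/s12.png',cv2.resize(p['frame'][90:220,200:310],None,fx=5,fy=4.5,interpolation=cv2.INTER_CUBIC))
```

```text
[ 0.61340383 -0.25873574  0.18498415] -3.5942165979259038 [-3.17646243 -1.24098514  3.82300269]
```

View pics/s12.png

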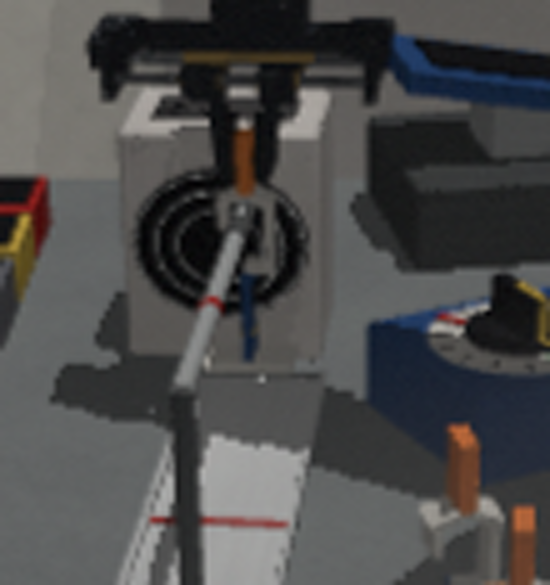

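View pics/w12.png

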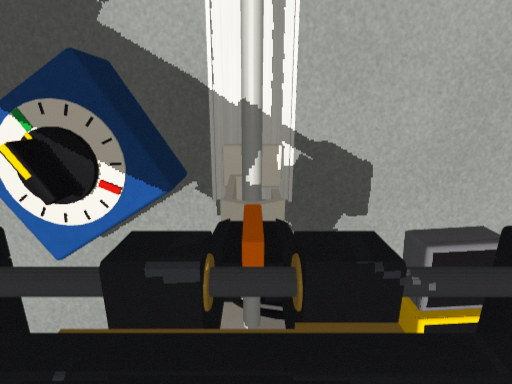

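servo_tool --motion '[[[0,0,0,0.5,0,0,0.5],[0,0,0,0,0,0,0.5],[0,0,0,0,0,0,3],[0,0,0,0,0,0,5],[0,0,0,0,0,0,5],[0,0,0,0,0,0,5],[0,0,0,0,-1.5,0,5],[0,0,0,0,-3,0,5],[0,0,0,0,-4,0,8.8],[0,0,0,0,-4,0,8.8],[0,0,0,0,0,0,8.8]]]'

```text
time_s: 24.35
tool_pos: [0.6145, -0.2626, 0.3158]
tool_rot: [[-0.062, 0.009, 0.998], [-0.998, -0.006, -0.062], [0.005, -1.0, 0.009]]
contact_force: [0.7, 0.4, 1.0]
finger_gap: 0.0717
```

Run:
```python
from h import *
np.set_printoptions(precision=4,suppress=True)
s=r.observe(); print(s['tool_pos'],jaw(s),s['contact_force'])
w=grab('wrist','w13.png');p=grab('side')
print([ (d['conf'],d['location'],atz(w,d['location'],.198)) for d in r.tip_of('carrierB_tab',w)])
cv2.imwrite('pics/s13.png',cv2.resize(p['frame'][80:280,200:360],None,fx=4,fy=3,interpolation=cv2.INTER_CUBIC))
plan([((.50,.10,.33),12,11)],8.8)
```

```text
[ 0.6145 -0.2626  0.3158] -3.5262676465320926 [0.7303 0.3977 0.9515]
[(0.79, [178.6, 246.8], array([ 0.6092, -0.2581,  0.198 ])), (0.56, [195.7, 249.2], array([ 0.6104, -0.2754,  0.198 ])), (0.28, [170.3, 250.5], array([ 0.6133, -0.2502,  0.198 ]))]
now [ 0.6134 -0.2621  0.3084] jaw -3.5 gap 0.0839 t 24.5
[[0,-1.4,0,-3.2,-0.2,-1.2,8.8],[0,-1.4,0,-3.3,-0.2,-1.2,8.8],[0,-1.4,0,-3.3,-0.2,-1.1,8.8],[0,-1.4,0,-3.3,-0.2,-1,8.8],[0,-1.4,0,-3.3,-0.2,-0.9,8.8],[0,-1.4,0,-3.3,-0.2,-0.8,8.8],[0,-1.4,0,-3.4,-0.2,-0.7,8.8],[0,-1.4,0,-3.4,-0.2,-0.7,8.8],[0,-1.4,0,-3.4,-0.2,-0.6,8.8],[0,-1.5,0,-3.4,-0.2,-0.5,8.8],[0,-1.4,0,-3.41,-0.16,-0.4,8.8]]
```

View pics/s13.png

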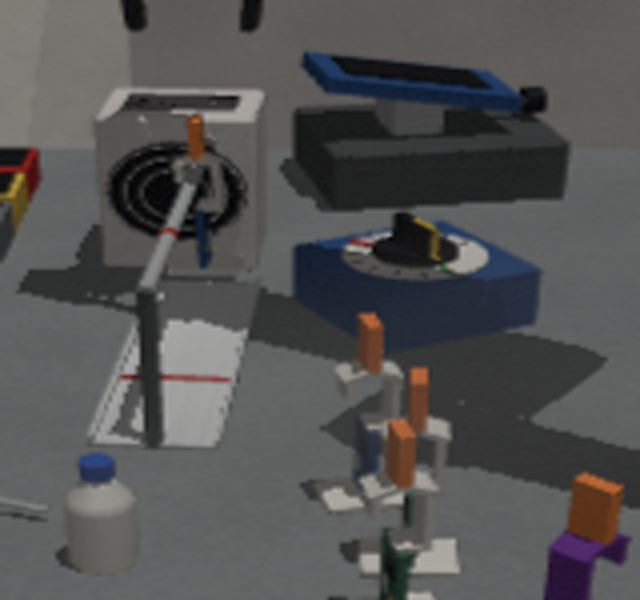

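View pics/w13.png

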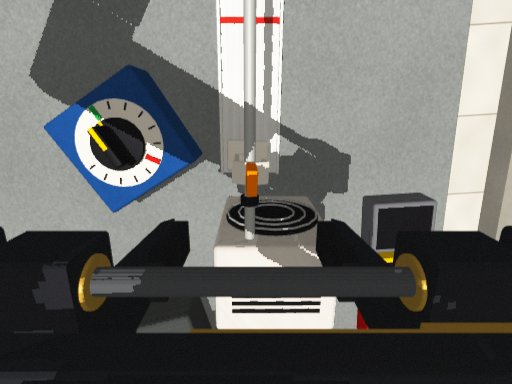

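servo_tool --motion '[[[0,-1.4,0,-3.2,-0.1,-1.2,8.8],[0,-1.4,0,-3.3,0,-1.2,8.8],[0,-1.4,0,-3.3,0,-1.1,8.8],[0,-1.4,0,-3.3,0,-1,8.8],[0,-1.4,0,-3.3,0,-0.9,8.8],[0,-1.4,0,-3.3,0,-0.9,8.8],[0,-1.4,0,-3.4,0,-0.9,8.8],[0,-1.4,0,-3.4,0,-0.8,8.8],[0,-1.4,0,-3.4,0,-0.7,8.8],[0,-1.5,0,-3.4,0,-0.7,8.8],[0,-1.4,0,-3.4,0,-0.6,8.8],[0,0,0,0,0,0,8.8]]]'

```text
time_s: 25.7
tool_pos: [0.4896, 0.1014, 0.3096]
tool_rot: [[0.212, -0.002, 0.977], [-0.977, 0.001, 0.212], [-0.001, -1.0, -0.002]]
contact_force: [0.2, -0.2, -0.0]
finger_gap: 0.088
```

```bash
cat >> h.py <<'E'
def orange(p,amin=40):
    h=cv2.cvtColor(p['frame'],cv2.COLOR_BGR2HSV)
    m=cv2.inRange(h,(5,150,80),(22,255,255))
    n,l,st,ce=cv2.connectedComponentsWithStats(m)
    return [(ce[i][::-1],int(st[i][4]),np.argwhere(l==i)) for i in range(1,n) if st[i][4]>amin]
E
python3 - <<'E'
from h import *
np.set_printoptions(precision=4,suppress=True)
s=r.observe(); print(s['tool_pos'],jaw(s),s['contact_force'])
w=grab('wrist','w14.png')
for n in ['carrierA_tab','carrierB_tab']:
  print(n,[ (d['conf'],d['location'],atz(w,d['location'],.158)) for d in r.tip_of(n,w)])
for c,a,_ in orange(w): print(c,a,atz(w,c,.17))
cv2.imwrite('pics/c14.png',cv2.resize(w['frame'][60:230,120:380],None,fx=3,fy=3,interpolation=cv2.INTER_CUBIC))
E
```

```text
[0.4896 0.1014 0.3096] 12.213028566828964 [ 0.2169 -0.157  -0.02  ]
carrierA_tab [(0.29, [338.4, 164.5], array([ 0.423 , -0.1313,  0.158 ]))]
carrierB_tab []
[ 65.3246 251.2193] 114 [0.4639 0.2077 0.17  ]
[156.1171 254.491 ] 222 [0.4852 0.1246 0.17  ]
[282.4478  60.0378] 1005 [ 0.2965 -0.0668  0.17  ]
[282.3833 444.7212] 1015 [0.7309 0.028  0.17  ]
[329.3678 404.9188] 1343 [ 0.709  -0.0435  0.17  ]
```

View pics/w14.png

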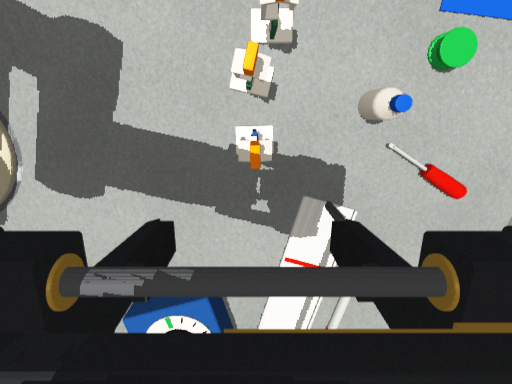

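View pics/c14.png

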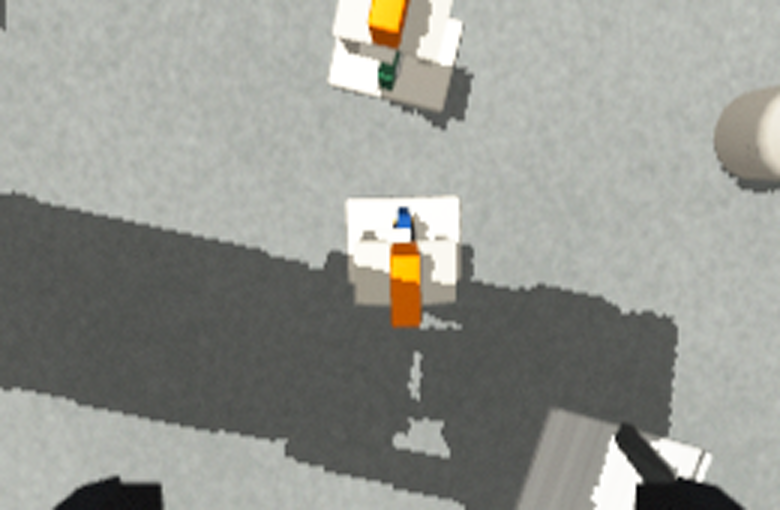

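Run:
```python
from h import *
plan([((.4855,.1235,.22),12.5,5),((.4855,.1235,.145),12.5,4)],8.8)
```

```text
now [0.4913 0.0981 0.3097] jaw 11.9 gap 0.0878 t 25.85
[[0,-0.1,0,-0.5,1.8,0,8.8],[0,-0.1,0,-0.5,1.8,0,8.8],[0,-0.1,0,-0.5,1.8,0,8.8],[0,-0.1,0,-0.6,1.8,0,8.8],[0,-0.2,0,-0.51,1.77,-0.03,8.8],[0,0,0,0,1.9,0,8.8],[0,0,0,0,1.9,0,8.8],[0,0,0,0,1.9,0,8.8],[0,0,0,0,1.8,0,8.8]]
```

servo_tool --motion '[[[0,-0.1,0,-0.5,1.8,0,8.8],[0,-0.1,0,-0.5,1.8,0,8.8],[0,-0.1,0,-0.5,1.8,0,8.8],[0,-0.1,0,-0.6,1.8,0,8.8],[0,-0.1,0,-0.5,1.8,0,8.8],[0,0,0,0,1.9,0,8.8],[0,0,0,0,1.9,0,6],[0,0,0,0,1.9,0,4],[0,0,0,0,1.8,0,2],[0,0,0,0,0,0,0.5],[0,0,0,0,0,0,0.5],[0,0,0,0,0,0,0.5],[0,0,0,0,0,0,0.5],[0,0,0,0,0,0,0.5],[0,0,0,0,0,0,0.5],[0,0,0,0,0,0,0.5],[0,0,0,0,0,0,0.5]]]' --newtons 20

```text
time_s: 27.55
tool_pos: [0.4858, 0.124, 0.1458]
tool_rot: [[0.216, 0.0, 0.976], [-0.976, 0.0, 0.216], [-0.0, -1.0, 0.0]]
contact_force: [-0.7, 0.1, -0.8]
finger_gap: 0.0101
```

Run:
```python
from h import *
s=r.observe(); print(s['tool_pos'],jaw(s),s['contact_force'])
p=grab('wrist','w15.png')
plan([((.4855,.1235,.217),12.5,4),((.563,-.01,.217),-3.6,8)],0.5)
```

```text
[0.48581463 0.1240468  0.14577586] 12.461414400056515 [-0.6754919  0.099594  -0.7874393]
now [0.4858 0.1241 0.1458] jaw 12.5 gap 0.0097 t 27.6
[[0,0,0,0,-1.8,0,0.5],[0,0,0,0,-1.8,0,0.5],[0,0,0,0,-1.8,0,0.5],[0,0,0,0.05,-1.72,-0.04,0.5],[0,2,0,1.8,0,0.6,0.5],[0,2,0,1.8,0,0.6,0.5],[0,2,0,1.8,0,0.7,0.5],[0,2,0,1.8,0,0.8,0.5],[0,2,0,1.7,0,0.8,0.5],[0,2,0,1.7,0,0.9,0.5],[0,2,0,1.7,0,1,0.5],[0,2.1,0,1.67,0,1.03,0.5]]
```

View pics/w15.png

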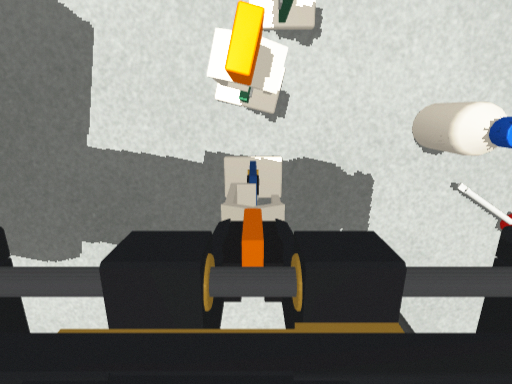

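servo_tool --motion '[[[0,0,0,0,-1.8,0,0.5],[0,0,0,0,-1.8,0,0.5],[0,0,0,0,-1.8,0,0.5],[0,0,0,0,-1.7,0,0.5],[0,2,0,1.8,0,0.6,0.5],[0,2,0,1.8,0,0.6,0.5],[0,2,0,1.8,0,0.7,0.5],[0,2,0,1.8,0,0.8,0.5],[0,2,0,1.7,0,0.8,0.5],[0,2,0,1.7,0,0.9,0.5],[0,2,0,1.7,0,1,0.5],[0,2.1,0,1.7,0,1,0.5],[0,0,0,0,0,0,0.5],[0,0,0,0,0,0,0.5]]]'

```text
time_s: 29.0
tool_pos: [0.5629, -0.0098, 0.2164]
tool_rot: [[-0.064, -0.001, 0.998], [-0.998, 0.0, -0.064], [-0.0, -1.0, -0.001]]
contact_force: [0.8, 0.2, -1.8]
finger_gap: 0.0099
```

Run:
```python
from h import *
plan([((.6288,-.0145,.217),-3.6,6)],0.5)
p=grab('side')
cv2.imwrite('pics/s16.png',cv2.resize(p['frame'][80:280,200:360],None,fx=4,fy=3,interpolation=cv2.INTER_CUBIC))
```

```text
now [ 0.5629 -0.0098  0.2164] jaw -3.7 gap 0.0099 t 29.0
[[0,0,0,0,0,1.1,0.5],[0,0,0,0,0,1.1,0.5],[0,0,0,0,0,1.1,0.5],[0,0,0,0,0,1.1,0.5],[0,0,0,0,0,1.1,0.5],[0,-0.1,0,0.05,-0.06,1.11,0.5]]
```

View pics/s16.png

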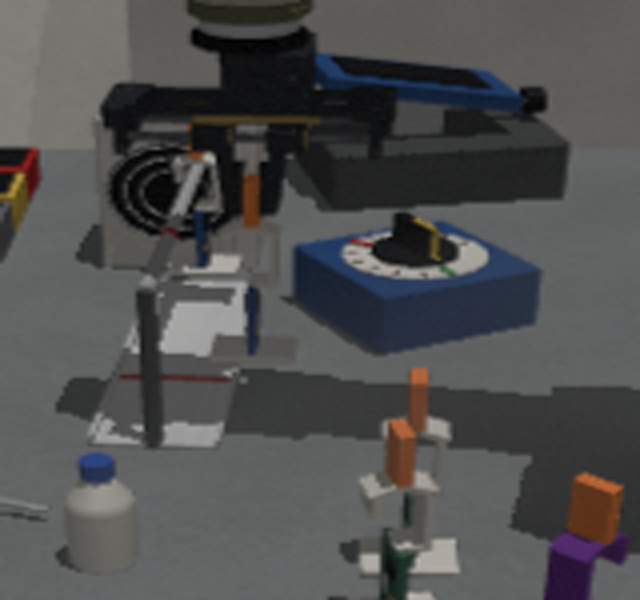

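Same geometry as before. Now insert and lower.

servo_tool --motion '[[[0,0,0,0,0,1.1,0.5],[0,0,0,0,0,1.1,0.5],[0,0,0,0,0,1.1,0.5],[0,0,0,0,0,1.1,0.5],[0,0,0,0,0,1.1,0.5],[0,0,0,0,0,1.1,0.5],[0,0,0,0,0,0,0.5],[0,0,0,0,0.8,0,0.5],[0,0,0,0,0.8,0,0.5],[0,0,0,0,0.6,0,0.5],[0,0,0,0,0.4,0,0.5],[0,0,0,0,0,0,0.5]]]'

```text
time_s: 30.25
tool_pos: [0.6285, -0.0139, 0.19]
tool_rot: [[-0.064, -0.001, 0.998], [-0.998, 0.0, -0.064], [-0.0, -1.0, -0.001]]
contact_force: [0.3, -1.2, -1.5]
finger_gap: 0.0097
```

servo_tool --motion '[[[0,0,0,0,0.2,0,0.5],[0,0,0,0,0.2,0,0.5],[0,0,0,0,0.15,0,0.5],[0,0,0,0,0,0,0.5],[0,0,0,0,0,0,0.5]]]'

```text
time_s: 30.75
tool_pos: [0.6289, -0.014, 0.1855]
tool_rot: [[-0.063, 0.0, 0.998], [-0.998, -0.0, -0.063], [0.0, -1.0, 0.0]]
contact_force: [-0.9, 0.4, 1.5]
finger_gap: 0.0095
```

servo_tool --motion '[[[0,0,0,0.3,0,0,0.5],[0,0,0,1,0,0,0.5],[0,0,0,1.7,0,0,0.5],[0,0,0,2,0,0,0.5],[0,0,0,2,0,0,0.5],[0,0,0,2,0,0,0.5],[0,0,0,2,0,0,0.5],[0,0,0,2,0,0,0.5],[0,0,0,2,0,0,0.5],[0,0,0,2,0,0,0.5],[0,0,0,1.5,0,0,0.5],[0,0,0,0.8,0,0,0.5],[0,0,0,0.5,0,0,0.5],[0,0,0,0,0,0,0.5],[0,0,0,0,0,0,0.5]]]' --newtons 10

```text
time_s: 32.25
tool_pos: [0.6162, -0.2121, 0.1854]
tool_rot: [[-0.063, -0.0, 0.998], [-0.998, -0.002, -0.063], [0.002, -1.0, 0.0]]
contact_force: [-4.7, -2.7, 3.2]
finger_gap: 0.01
```

servo_tool --motion '[[[0,0,0,0,0,0,3],[0,0,0,0,0,0,5],[0,0,0,0,0,0,5],[0,0,0,0,0,0,5],[0,0,0,0,-1.5,0,5],[0,0,0,0,-3,0,5],[0,0,0,0,-4,0,8.8],[0,0,0,0,-4,0,8.8],[0,0,0,0,0,0,8.8]]]'

```text
time_s: 33.15
tool_pos: [0.6173, -0.2119, 0.3163]
tool_rot: [[-0.063, 0.009, 0.998], [-0.998, -0.005, -0.063], [0.004, -1.0, 0.009]]
contact_force: [0.2, 0.0, 0.4]
finger_gap: 0.0716
```

Run:
```python
from h import *
p=grab('side');w=grab('wrist','w17.png')
cv2.imwrite('pics/s17.png',cv2.resize(p['frame'][80:330,200:380],None,fx=3.2,fy=2.4,interpolation=cv2.INTER_CUBIC))
plan([((.465,.19,.30),0,15)],8.8)
```

```text
now [ 0.6164 -0.2115  0.3103] jaw -3.6 gap 0.0798 t 33.25
[[0,-0.2,0,-2.6,0.1,-1.2,8.8],[0,-0.2,0,-2.6,0.1,-1.2,8.8],[0,-0.2,0,-2.6,0.1,-1.2,8.8],[0,-0.3,0,-2.6,0.1,-1.1,8.8],[0,-0.2,0,-2.6,0.1,-1.1,8.8],[0,-0.3,0,-2.6,0.1,-1.1,8.8],[0,-0.2,0,-2.6,0,-1.1,8.8],[0,-0.3,0,-2.7,0.1,-1.1,8.8],[0,-0.2,0,-2.7,0,-1.1,8.8],[0,-0.3,0,-2.7,0.1,-1.1,8.8],[0,-0.2,0,-2.6,0,-1.1,8.8],[0,-0.3,0,-2.7,0.1,-1,8.8],[0,-0.2,0,-2.7,0,-1.1,8.8],[0,-0.3,0,-2.6,0.1,-1,8.8],[0,-0.2,0,-2.69,0.03,-1.02,8.8]]
```

View pics/s17.png

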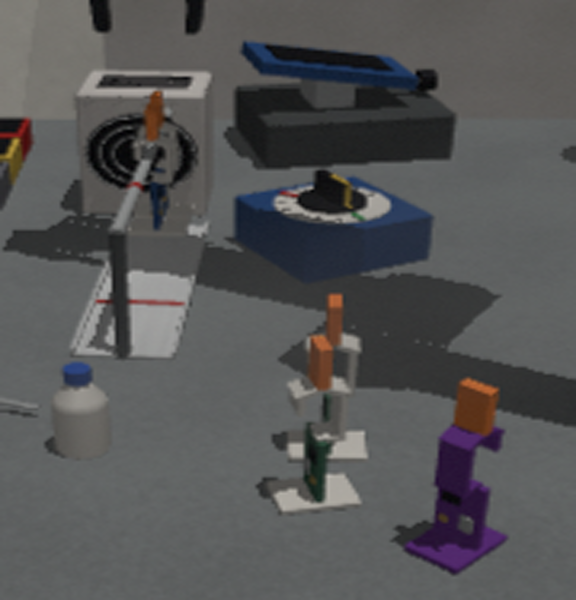

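servo_tool --motion '[[[0,-0.2,0,-2.6,0.1,-1.2,8.8],[0,-0.2,0,-2.6,0.1,-1.2,8.8],[0,-0.2,0,-2.6,0,-1.2,8.8],[0,-0.3,0,-2.6,0,-1.1,8.8],[0,-0.2,0,-2.6,0,-1.1,8.8],[0,-0.3,0,-2.6,0,-1.1,8.8],[0,-0.2,0,-2.6,0,-1.1,8.8],[0,-0.3,0,-2.7,0,-1.1,8.8],[0,-0.2,0,-2.7,0,-1.1,8.8],[0,-0.3,0,-2.7,0,-1.1,8.8],[0,-0.2,0,-2.6,0,-1.1,8.8],[0,-0.3,0,-2.7,0,-1,8.8],[0,-0.2,0,-2.7,0,-1.1,8.8],[0,-0.3,0,-2.6,0,-1,8.8],[0,-0.2,0,-2.7,0,-1,8.8],[0,0,0,0,0,0,8.8],[0,0,0,0,0,0,8.8]]]'

```text
time_s: 34.95
tool_pos: [0.4648, 0.19, 0.307]
tool_rot: [[0.0, -0.002, 1.0], [-1.0, -0.001, 0.0], [0.001, -1.0, -0.002]]
contact_force: [-0.1, 0.4, -0.7]
finger_gap: 0.0882
```

Run:
```python
from h import *
np.set_printoptions(precision=4,suppress=True)
s=r.observe(); print(s['tool_pos'],jaw(s))
w=grab('wrist','w18.png');t=grab('top','t18.png')
for c,a,px in orange(w): print(c,a,atz(w,c,.17),cv2.minAreaRect(px[:,::-1].astype(np.float32)))
cv2.imwrite('pics/c18.png',cv2.resize(w['frame'][20:240,150:380],None,fx=3,fy=2.7,interpolation=cv2.INTER_CUBIC))
```

```text
[0.4648 0.19   0.307 ] 0.012773638474863184
[ 11.4322 170.8432] 236 [0.3908 0.3427 0.17  ] ((168.54745483398438, 7.755471229553223), (33.24099349975586, 11.88270092010498), 43.45184326171875)
[ 82.0291 263.6602] 103 [0.4739 0.2838 0.17  ] ((264.7884521484375, 77.44230651855469), (29.025188446044922, 12.355316162109375), 78.69007110595703)
[155.0247 250.9568] 162 [0.4618 0.2146 0.17  ] ((250.5, 154.0), (28.0, 9.0), 90.0)
[282.4825  60.022 ] 1001 [0.2423 0.0674 0.17  ] ((63.14800262451172, 281.9360046386719), (33.004364013671875, 58.853309631347656), 10.30484676361084)
[282.4532 444.733 ] 1015 [0.6833 0.0682 0.17  ] ((441.7319641113281, 281.7760009765625), (58.853309631347656, 32.825477600097656), 79.69515228271484)
[329.37  405.281] 1338 [0.6476 0.0035 0.17  ] ((367.5, 327.5), (9.0, 287.0), 90.0)
```

View pics/c18.png

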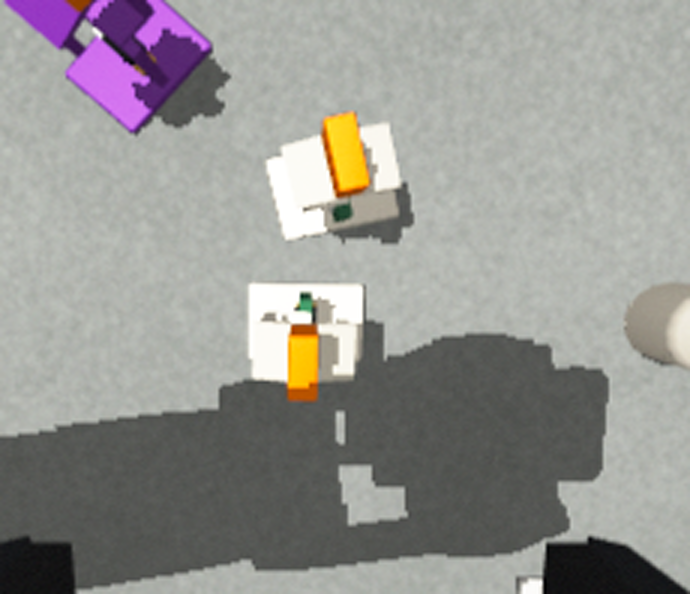

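View pics/t18.png

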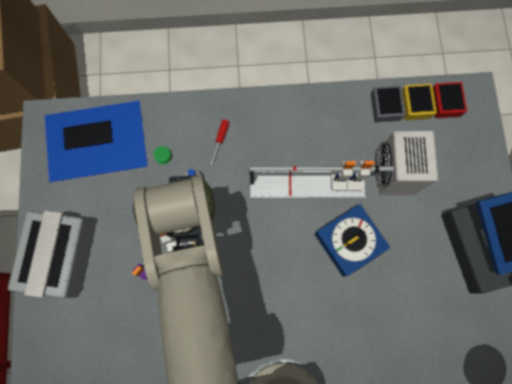

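The crop shows white carrier 3 with a green board at about (155,251), unrotated. White carrier 4 with a green board is at about (80,264), yawed +13°. The purple look-alike is at top left and stays out of this. I'll grasp carrier 3.

Run:
```python
from h import *
plan([((.462,.2145,.22),0,5),((.462,.2145,.1455),0,4)],8.8)
```

```text
now [0.4653 0.1893 0.3074] jaw -0.1 gap 0.0882 t 35.05
[[0,0,0,-0.5,1.7,-0.1,8.8],[0,0,0,-0.5,1.8,-0.1,8.8],[0,0,0,-0.5,1.7,0,8.8],[0,0,0,-0.5,1.8,-0.1,8.8],[0,-0.1,0,-0.52,1.74,-0.03,8.8],[0,0,0,0,1.9,0,8.8],[0,0,0,0,1.9,0,8.8],[0,0,0,0,1.8,0,8.8],[0,0,0,0,1.85,0,8.8]]
```

servo_tool --motion '[[[0,0,0,-0.5,1.7,-0.1,8.8],[0,0,0,-0.5,1.8,-0.1,8.8],[0,0,0,-0.5,1.7,0,8.8],[0,0,0,-0.5,1.8,-0.1,8.8],[0,0,0,-0.5,1.7,0,8.8],[0,0,0,0,1.9,0,8.8],[0,0,0,0,1.9,0,6],[0,0,0,0,1.8,0,4],[0,0,0,0,1.9,0,2],[0,0,0,0,0,0,0.5],[0,0,0,0,0,0,0.5],[0,0,0,0,0,0,0.5],[0,0,0,0,0,0,0.5],[0,0,0,0,0,0,0.5],[0,0,0,0,0,0,0.5],[0,0,0,0,0,0,0.5],[0,0,0,0,0,0,0.5]]]' --newtons 20

```text
time_s: 36.75
tool_pos: [0.4622, 0.2151, 0.1463]
tool_rot: [[-0.001, 0.0, 1.0], [-1.0, 0.0, -0.001], [-0.0, -1.0, 0.0]]
contact_force: [0.7, -0.2, 0.7]
finger_gap: 0.0097
```

Run:
```python
from h import *
s=r.observe(); print(s['tool_pos'],jaw(s),s['contact_force'])
p=grab('wrist','w19.png')
plan([((.4615,.2145,.217),0,4),((.563,-.01,.217),-3.6,11)],0.5)
```

```text
[0.46217278 0.21508181 0.14632276] -0.038087945906669224 [ 0.65452512 -0.15719592  0.65813483]
now [0.4622 0.2151 0.1463] jaw -0.0 gap 0.0099 t 36.8
[[0,0,0,0,-1.8,0,0.5],[0,0,0,0,-1.8,0,0.5],[0,0,0,0,-1.7,0,0.5],[0,0,0,0.06,-1.77,-0.07,0.5],[0,0.3,0,2,0,0.9,0.5],[0,0.3,0,2,0,0.9,0.5],[0,0.3,0,2,0,1,0.5],[0,0.3,0,2,0,1,0.5],[0,0.3,0,2,0,1,0.5],[0,0.3,0,2,0,1,0.5],[0,0.4,0,2,0,1,0.5],[0,0.3,0,2,0,1,0.5],[0,0.4,0,2.1,0,1,0.5],[0,0.3,0,2,0,1,0.5],[0,0.4,0,2.06,0,0.98,0.5]]
```

View pics/w19.png

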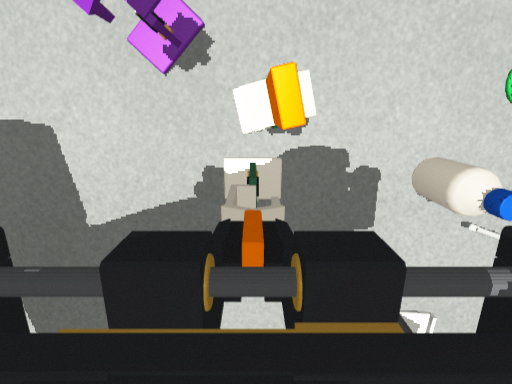

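Same grip relation as before, so I'll carry it to the approach point.

servo_tool --motion '[[[0,0,0,0,-1.8,0,0.5],[0,0,0,0,-1.8,0,0.5],[0,0,0,0,-1.7,0,0.5],[0,0,0,0,-1.8,0,0.5],[0,0.3,0,2,0,0.9,0.5],[0,0.3,0,2,0,0.9,0.5],[0,0.3,0,2,0,0.9,0.5],[0,0.3,0,2,0,1,0.5],[0,0.3,0,2,0,1,0.5],[0,0.3,0,2,0,1,0.5],[0,0.4,0,2,0,1,0.5],[0,0.3,0,2,0,1,0.5],[0,0.4,0,2.1,0,1,0.5],[0,0.3,0,2,0,1,0.5],[0,0.4,0,2.1,0,1,0.5],[0,0,0,0,0,0,0.5],[0,0,0,0,0,0,0.5]]]'

```text
time_s: 38.5
tool_pos: [0.5626, -0.0098, 0.2167]
tool_rot: [[-0.064, -0.001, 0.998], [-0.998, 0.001, -0.064], [-0.0, -1.0, -0.001]]
contact_force: [-0.3, -0.3, -2.6]
finger_gap: 0.01
```

Run:
```python
from h import *
plan([((.6288,-.0135,.217),-3.6,6)],0.5)
```

```text
now [ 0.5626 -0.0098  0.2167] jaw -3.7 gap 0.01 t 38.5
[[0,0,0,0,0,1.1,0.5],[0,0,0,0,0,1.1,0.5],[0,0,0,0,0,1.1,0.5],[0,0,0,0,0,1.1,0.5],[0,0,0,0,0,1.1,0.5],[0,-0.1,0,-0.05,-0.03,1.13,0.5]]
```

servo_tool --motion '[[[0,0,0,0,0,1.1,0.5],[0,0,0,0,0,1.1,0.5],[0,0,0,0,0,1.1,0.5],[0,0,0,0,0,1.1,0.5],[0,0,0,0,0,1.1,0.5],[0,0,0,0,0,1.1,0.5],[0,0,0,0,0,0,0.5],[0,0,0,0,0.8,0,0.5],[0,0,0,0,0.8,0,0.5],[0,0,0,0,0.6,0,0.5],[0,0,0,0,0.4,0,0.5],[0,0,0,0,0,0,0.5]]]'

```text
time_s: 39.7
tool_pos: [0.6284, -0.014, 0.1905]
tool_rot: [[-0.064, -0.001, 0.998], [-0.998, 0.0, -0.064], [-0.0, -1.0, -0.001]]
contact_force: [-0.6, 0.0, -2.1]
finger_gap: 0.0099
```

servo_tool --motion '[[[0,0,0,0,0.2,0,0.5],[0,0,0,0,0.2,0,0.5],[0,0,0,0,0.15,0,0.5],[0,0,0,0,0,0,0.5],[0,0,0,0,0,0,0.5]]]'

```text
time_s: 40.2
tool_pos: [0.6288, -0.0141, 0.186]
tool_rot: [[-0.063, 0.0, 0.998], [-0.998, -0.0, -0.063], [0.0, -1.0, 0.0]]
contact_force: [-1.3, 0.8, 0.2]
finger_gap: 0.0097
```

servo_tool --motion '[[[0,0,0,0.3,0.05,0,0.5],[0,0,0,1,0,0,0.5],[0,0,0,1.7,0,0,0.5],[0,0,0,2,0,0,0.5],[0,0,0,2,0,0,0.5],[0,0,0,2,0,0,0.5],[0,0,0,2,0,0,0.5],[0,0,0,2,0,0,0.5],[0,0,0,1.2,0,0,0.5],[0,0,0,0.6,0,0,0.5],[0,0,0,0,0,0,0.5],[0,0,0,0,0,0,0.5]]]' --newtons 10

```text
time_s: 41.4
tool_pos: [0.6193, -0.1626, 0.1857]
tool_rot: [[-0.064, 0.0, 0.998], [-0.998, -0.002, -0.064], [0.002, -1.0, 0.001]]
contact_force: [-2.3, -2.2, 4.4]
finger_gap: 0.0102
```

servo_tool --motion '[[[0,0,0,0,0,0,3],[0,0,0,0,0,0,5],[0,0,0,0,0,0,5],[0,0,0,0,0,0,5],[0,0,0,0,-1.5,0,5],[0,0,0,0,-3,0,5],[0,0,0,0,-4,0,8.8],[0,0,0,0,-4,0,8.8],[0,0,0,0,0,0,8.8]]]'

```text
time_s: 42.3
tool_pos: [0.6204, -0.162, 0.3161]
tool_rot: [[-0.063, 0.009, 0.998], [-0.998, -0.004, -0.063], [0.004, -1.0, 0.009]]
contact_force: [0.4, 0.6, -0.1]
finger_gap: 0.0719
```

Run:
```python
from h import *
p=grab('side');w=grab('wrist','w20.png')
cv2.imwrite('pics/s20.png',cv2.resize(p['frame'][80:330,200:380],None,fx=3.2,fy=2.4,interpolation=cv2.INTER_CUBIC))
plan([((.47,.26,.30),13,17)],8.8)
```

```text
now [ 0.6194 -0.1617  0.3102] jaw -3.6 gap 0.08 t 42.4
[[0,-1,0,-2.4,0.1,-1,8.8],[0,-1,0,-2.4,0.1,-1,8.8],[0,-1,0,-2.5,0.1,-1,8.8],[0,-1,0,-2.5,0.1,-0.9,8.8],[0,-1,0,-2.5,0,-0.9,8.8],[0,-1,0,-2.5,0.1,-0.8,8.8],[0,-1,0,-2.5,0,-0.8,8.8],[0,-1,0,-2.5,0.1,-0.7,8.8],[0,-1,0,-2.5,0,-0.7,8.8],[0,-1,0,-2.6,0.1,-0.6,8.8],[0,-0.9,0,-2.6,0,-0.6,8.8],[0,-1,0,-2.6,0.1,-0.6,8.8],[0,-0.9,0,-2.6,0,-0.5,8.8],[0,-1,0,-2.6,0.1,-0.5,8.8],[0,-0.9,0,-2.6,0,-0.4,8.8],[0,-1,0,-2.6,0.1,-0.4,8.8],[0,-0.9,0,-2.51,0.02,-0.3,8.8]]
```

View pics/s20.png

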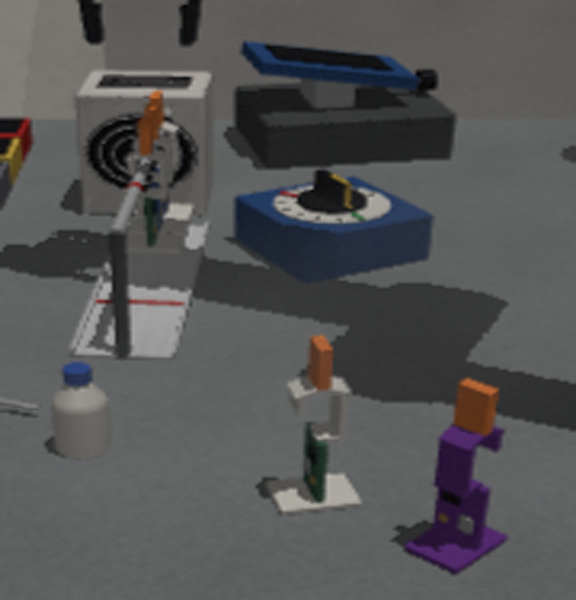

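View pics/w20.png

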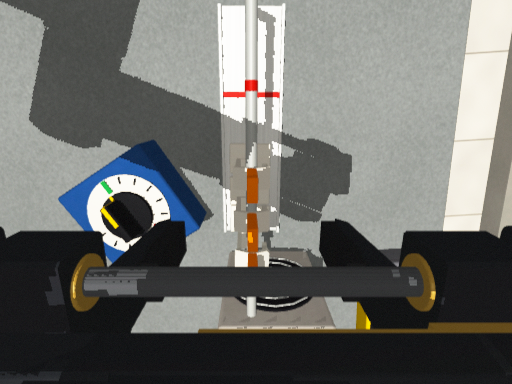

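Three carriers hang on the rail, with space left before the ring. Now the last one.

servo_tool --motion '[[[0,-1,0,-2.4,0,-1,8.8],[0,-1,0,-2.4,0,-1,8.8],[0,-1,0,-2.5,0,-1,8.8],[0,-1,0,-2.5,0,-0.9,8.8],[0,-1,0,-2.5,0,-0.9,8.8],[0,-1,0,-2.5,0,-0.8,8.8],[0,-1,0,-2.5,0,-0.8,8.8],[0,-1,0,-2.5,0,-0.7,8.8],[0,-1,0,-2.5,0,-0.7,8.8],[0,-1,0,-2.6,0,-0.6,8.8],[0,-0.9,0,-2.6,0,-0.6,8.8],[0,-1,0,-2.6,0,-0.6,8.8],[0,-0.9,0,-2.6,0,-0.5,8.8],[0,-1,0,-2.6,0,-0.5,8.8],[0,-0.9,0,-2.6,0,-0.4,8.8],[0,-1,0,-2.6,0,-0.4,8.8],[0,-0.9,0,-2.5,0,-0.3,8.8],[0,0,0,0,0,0,8.8],[0,0,0,0,0,0,8.8]]]'

```text
time_s: 44.3
tool_pos: [0.4698, 0.2597, 0.3089]
tool_rot: [[0.225, -0.002, 0.974], [-0.974, -0.001, 0.225], [0.0, -1.0, -0.002]]
contact_force: [0.1, -0.4, -0.0]
finger_gap: 0.0878
```

Run:
```python
from h import *
np.set_printoptions(precision=4,suppress=True)
s=r.observe(); print(s['tool_pos'],jaw(s))
w=grab('wrist','w21.png')
for c,a,px in orange(w): 
  if c[0]<220: print(c,a,atz(w,c,.17),cv2.minAreaRect(px[:,::-1].astype(np.float32)))
cv2.imwrite('pics/c21.png',cv2.resize(w['frame'][20:240,150:380],None,fx=3,fy=2.7,interpolation=cv2.INTER_CUBIC))
```

```text
[0.4698 0.2597 0.3089] 12.98928160690757
[ 67.75  191.852] 196 [0.389  0.3507 0.17  ] ((186.0, 64.0), (37.164913177490234, 13.867505073547363), 56.3099365234375)
[152.7636 265.0242] 165 [0.4747 0.2884 0.17  ] ((265.0, 152.0), (28.0, 10.0), 90.0)
```

View pics/c21.png

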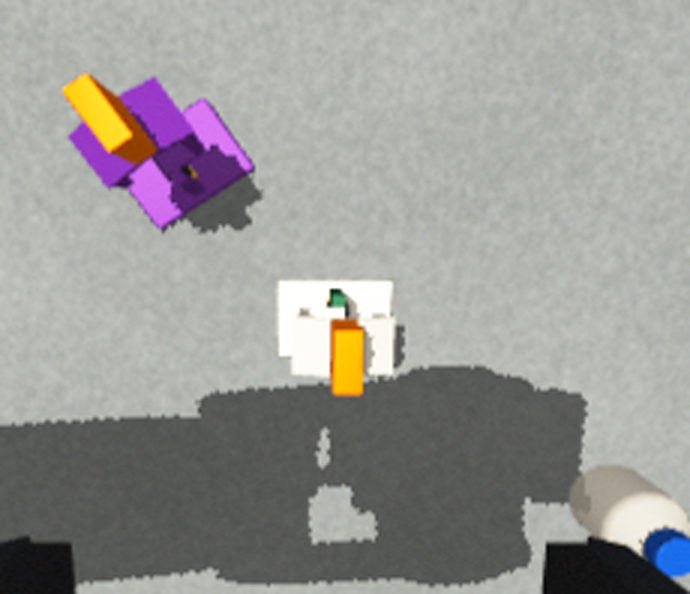

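Run:
```python
from h import *
plan([((.475,.288,.22),13,5),((.475,.288,.1455),13,4)],8.8)
```

```text
now [0.47   0.2592 0.3092] jaw 12.9 gap 0.0879 t 44.35
[[0,0,0,-0.5,1.8,0.2,8.8],[0,0,0,-0.5,1.8,0.2,8.8],[0,0,0,-0.6,1.8,0.2,8.8],[0,0,0,-0.5,1.8,0.3,8.8],[0,-0.1,0,-0.59,1.72,0.23,8.8],[0,0,0,0,1.9,0,8.8],[0,0,0,0,1.9,0,8.8],[0,0,0,0,1.8,0,8.8],[0,0,0,0,1.85,0,8.8]]
```

servo_tool --motion '[[[0,0,0,-0.5,1.8,0.2,8.8],[0,0,0,-0.5,1.8,0.2,8.8],[0,0,0,-0.6,1.8,0.2,8.8],[0,0,0,-0.5,1.8,0.3,8.8],[0,0,0,-0.6,1.7,0.2,8.8],[0,0,0,0,1.9,0,8.8],[0,0,0,0,1.9,0,6],[0,0,0,0,1.8,0,4],[0,0,0,0,1.9,0,2],[0,0,0,0,0,0,0.5],[0,0,0,0,0,0,0.5],[0,0,0,0,0,0,0.5],[0,0,0,0,0,0,0.5],[0,0,0,0,0,0,0.5],[0,0,0,0,0,0,0.5],[0,0,0,0,0,0,0.5],[0,0,0,0,0,0,0.5]]]' --newtons 20

```text
time_s: 46.05
tool_pos: [0.4747, 0.2886, 0.1463]
tool_rot: [[0.224, 0.0, 0.975], [-0.975, -0.0, 0.224], [0.0, -1.0, 0.0]]
contact_force: [0.0, 0.6, -1.2]
finger_gap: 0.01
```

Run:
```python
from h import *
s=r.observe(); print(s['tool_pos'],jaw(s),s['contact_force'])
p=grab('wrist','w22.png')
plan([((.475,.288,.217),13,4),((.563,-.01,.217),-3.6,15)],0.5)
```

```text
[0.4747222  0.28864069 0.14625733] 12.964596448829441 [ 0.02125718  0.58004622 -1.22055324]
now [0.4747 0.2886 0.1463] jaw 13.0 gap 0.0099 t 46.1
[[0,0,0,0,-1.8,0,0.5],[0,0,0,0,-1.8,0,0.5],[0,0,0,0,-1.7,0,0.5],[0,0,0,0.07,-1.77,0.01,0.5],[0,1.1,0,2.1,0,0.1,0.5],[0,1.1,0,2.1,0,0.2,0.5],[0,1.1,0,2.1,0,0.2,0.5],[0,1.1,0,2,0,0.2,0.5],[0,1.1,0,2,0,0.3,0.5],[0,1.1,0,2,0,0.3,0.5],[0,1.1,0,2,0,0.4,0.5],[0,1.1,0,2,0,0.4,0.5],[0,1.1,0,2,0,0.4,0.5],[0,1.1,0,2,0,0.5,0.5],[0,1.1,0,2,0,0.5,0.5],[0,1.1,0,2,0,0.6,0.5],[0,1.1,0,2,0,0.6,0.5],[0,1.1,0,2,0,0.6,0.5],[0,1.2,0,2.07,0,0.72,0.5]]
```

View pics/w22.png

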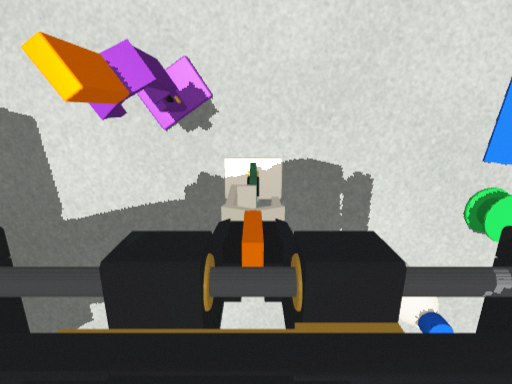

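servo_tool --motion '[[[0,0,0,0,-2.5,0,0.5],[0,0,0,0,-2.5,0,0.5],[0,0,0,0,-2.5,0,0.5],[0,0,0,0,-3.6,0,0.5],[0,1.1,0,2.1,0,0.1,0.5],[0,1.1,0,2.1,0,0.2,0.5],[0,1.1,0,2.1,0,0.2,0.5],[0,1.1,0,2,0,0.2,0.5],[0,1.1,0,2,0,0.3,0.5],[0,1.1,0,2,0,0.3,0.5],[0,1.1,0,2,0,0.4,0.5],[0,1.1,0,2,0,0.4,0.5],[0,1.1,0,2,0,0.4,0.5],[0,1.1,0,2,0,0.5,0.5],[0,1.1,0,2,0,0.5,0.5],[0,1.1,0,2,0,0.6,0.5],[0,1.1,0,2,0,0.6,0.5],[0,1.1,0,2,0,0.6,0.5],[0,1.2,0,2.1,0,0.6,0.5],[0,0,0,0,0,0,0.5]]]'

```text
time_s: 48.1
tool_pos: [0.5616, -0.0116, 0.2567]
tool_rot: [[-0.066, -0.001, 0.998], [-0.998, -0.0, -0.066], [0.0, -1.0, -0.001]]
contact_force: [0.4, 0.1, -1.7]
finger_gap: 0.0097
```

Run:
```python
from h import *
plan([((.563,-.01,.217),-3.6,3),((.563,-.01,.217),-3.6,1),((.6288,-.0135,.217),-3.6,6)],0.5)
```

```text
now [ 0.5616 -0.0116  0.2567] jaw -3.8 gap 0.0097 t 48.1
[[0,-0.1,0,-0.1,1.3,0,0.5],[0,-0.1,0,0,1.3,0.1,0.5],[0,0,0,-0.07,1.37,0.03,0.5],[0,0,0,0,0,0,0.5],[0,0,0,0,0,1.1,0.5],[0,0,0,0,0,1.1,0.5],[0,0,0,0,0,1.1,0.5],[0,0,0,0,0,1.1,0.5],[0,0,0,0,0,1.1,0.5],[0,0,0,-0.06,0,1.09,0.5]]
```

servo_tool --motion '[[[0,-0.1,0,-0.1,1.3,0,0.5],[0,-0.1,0,0,1.3,0.1,0.5],[0,0,0,-0.1,1.4,0,0.5],[0,0,0,0,0,0,0.5],[0,0,0,0,0,1.1,0.5],[0,0,0,0,0,1.1,0.5],[0,0,0,0,0,1.1,0.5],[0,0,0,0,0,1.1,0.5],[0,0,0,0,0,1.1,0.5],[0,0,0,0,0,1.1,0.5],[0,0,0,0,0,0,0.5],[0,0,0,0,0,0,0.5]]]'

```text
time_s: 49.3
tool_pos: [0.6282, -0.0113, 0.2173]
tool_rot: [[-0.06, -0.0, 0.998], [-0.998, 0.0, -0.06], [-0.0, -1.0, -0.0]]
contact_force: [0.2, 0.3, -2.7]
finger_gap: 0.0096
```

servo_tool --motion '[[[0,0,0,0,0.8,0,0.5],[0,0,0,0,0.8,0,0.5],[0,0,0,0,0.6,0,0.5],[0,0,0,0,0.4,0,0.5],[0,0,0,0,0,0,0.5]]]'

```text
time_s: 49.8
tool_pos: [0.6281, -0.0116, 0.1904]
tool_rot: [[-0.06, -0.001, 0.998], [-0.998, 0.0, -0.06], [-0.0, -1.0, -0.001]]
contact_force: [-0.1, 0.2, -0.9]
finger_gap: 0.01
```

servo_tool --motion '[[[0,0,0,0,0.2,0,0.5],[0,0,0,0,0.2,0,0.5],[0,0,0,0,0.15,0,0.5],[0,0,0,0,0,0,0.5],[0,0,0,0,0,0,0.5]]]'

```text
time_s: 50.3
tool_pos: [0.6285, -0.0117, 0.1859]
tool_rot: [[-0.06, 0.0, 0.998], [-0.998, -0.0, -0.06], [0.0, -1.0, 0.0]]
contact_force: [1.2, 0.2, -0.8]
finger_gap: 0.01
```

servo_tool --motion '[[[0,0,0,0,0.1,0,0.5],[0,0,0,0.3,0,0,0.5],[0,0,0,1,0,0,0.5],[0,0,0,1.7,0,0,0.5],[0,0,0,2,0,0,0.5],[0,0,0,2,0,0,0.5],[0,0,0,1.7,0,0,0.5],[0,0,0,1.1,0,0,0.5],[0,0,0,0.5,0,0,0.5],[0,0,0,0,0,0,0.5],[0,0,0,0,0,0,0.5]]]' --newtons 10

```text
time_s: 51.4
tool_pos: [0.6222, -0.1153, 0.1857]
tool_rot: [[-0.06, 0.001, 0.998], [-0.998, -0.002, -0.06], [0.002, -1.0, 0.001]]
contact_force: [-2.8, -2.2, 5.6]
finger_gap: 0.01
```

servo_tool --motion '[[[0,0,0,0,0,0,3],[0,0,0,0,0,0,5],[0,0,0,0,0,0,5],[0,0,0,0,0,0,5],[0,0,0,0,-1.5,0,5],[0,0,0,0,-3,0,5],[0,0,0,0,-4,0,8.8],[0,0,0,0,-4,0,8.8],[0,0,0,0,0,0,8.8],[0,0,0,0,0,0,8.8]]]'

```text
time_s: 52.4
tool_pos: [0.6223, -0.1144, 0.3097]
tool_rot: [[-0.06, 0.001, 0.998], [-0.998, -0.0, -0.06], [0.0, -1.0, 0.001]]
contact_force: [-0.8, 0.1, -1.9]
finger_gap: 0.0797
```

Run:
```python
from h import *
np.set_printoptions(precision=4,suppress=True)
p=grab('side','side23.png');w=grab('wrist','w23.png');t=grab('top','top23.png')
cv2.imwrite('pics/s23.png',cv2.resize(p['frame'][80:330,200:380],None,fx=3.2,fy=2.4,interpolation=cv2.INTER_CUBIC))
for c,a,px in orange(w):
  if c[0]<300: print(c,a,atz(w,c,.208))
for c,a,px in orange(t,12):  print(c,a,atz(t,c,.215))
plan([((.5,-.16,.27),28.8,8)],8.8)
```

```text
[187.2507 252.9736] 379 [ 0.6212 -0.1133  0.208 ]
[233.3957 251.1777] 422 [ 0.6168 -0.1585  0.208 ]
[282.4641  67.7617] 961 [ 0.4306 -0.2007  0.208 ]
[260.7075 251.9245] 106 [ 0.6158 -0.1874  0.208 ]
[282.5072 437.0671] 968 [ 0.7984 -0.2224  0.208 ]
[100.7949 434.4744] 78 [ 0.7721 -0.4535  0.215 ]
[162.8571 374.7381] 84 [ 0.6123 -0.2736  0.215 ]
[270.449  137.3878] 49 [0.3792 0.3403 0.215 ]
now [ 0.6219 -0.1143  0.308 ] jaw -3.4 gap 0.0877 t 52.55
[[0,-4,0,0.7,0.5,-1.5,8.8],[0,-4,0,0.6,0.5,-1.5,8.8],[0,-4,0,0.4,0.5,-1.6,8.8],[0,-4,0,0.3,0.5,-1.6,8.8],[0,-4.1,0,0.2,0.4,-1.6,8.8],[0,-4,0,0.1,0.5,-1.6,8.8],[0,-4.1,0,0,0.4,-1.6,8.8],[0,-4,0,-0.08,0.5,-1.66,8.8]]
```

View pics/s23.png

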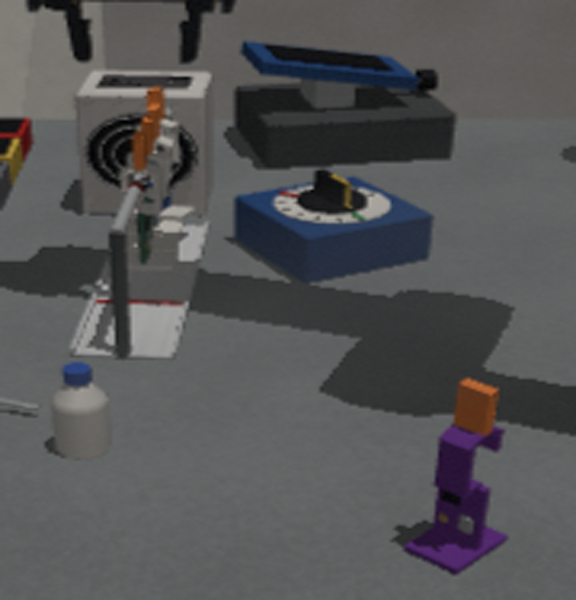

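View pics/w23.png

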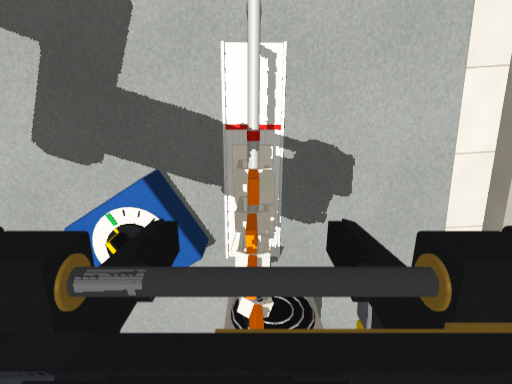

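View pics/top23.png

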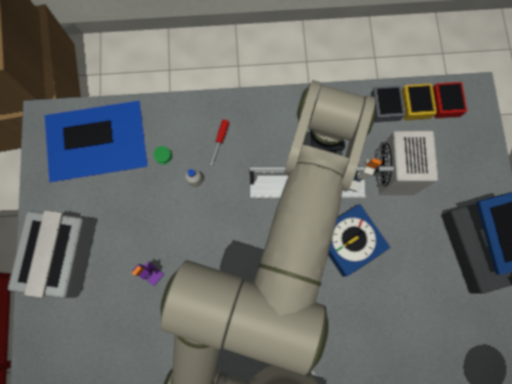

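The innermost carrier looks twisted at about (315,256), perhaps from a knock. I'll move aside and look.

servo_tool --motion '[[[0,-4,0,0.7,0,-2,8.8],[0,-4,0,0.6,0,-2,8.8],[0,-4,0,0.5,0,-2,8.8],[0,-4,0,0.4,0,-2,8.8],[0,-4.1,0,0.2,0,-2,8.8],[0,-4,0,0.1,0,-2,8.8],[0,-4.1,0,0,0,-2,8.8],[0,-4,0,0,0,-2,8.8],[0,0,0,0,0,0,8.8]]]'

```text
time_s: 53.45
tool_pos: [0.4671, -0.1688, 0.3091]
tool_rot: [[0.48, -0.001, 0.877], [-0.877, 0.001, 0.48], [-0.001, -1.0, -0.001]]
contact_force: [0.6, 0.3, -0.0]
finger_gap: 0.088
```

Run:
```python
from h import *
np.set_printoptions(precision=4,suppress=True)
s=r.observe(); print(s['tool_pos'],jaw(s))
p=grab('side','side24.png');w=grab('wrist','w24.png');t=grab('top','top24.png')
cv2.imwrite('pics/s24.png',cv2.resize(p['frame'][90:210,220:290],None,fx=7,fy=5,interpolation=cv2.INTER_CUBIC))
cv2.imwrite('pics/t24.png',cv2.resize(t['frame'][140:220,240:400],None,fx=5,fy=5,interpolation=cv2.INTER_CUBIC))
```

```text
[ 0.4671 -0.1688  0.3091] 28.709530362387778
```

View pics/s24.png

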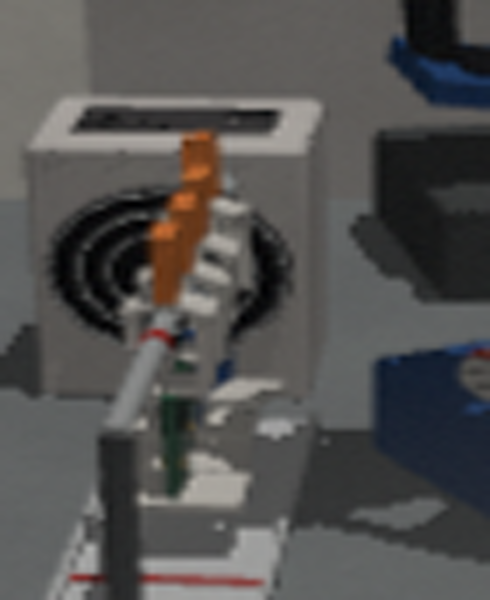

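View pics/w24.png

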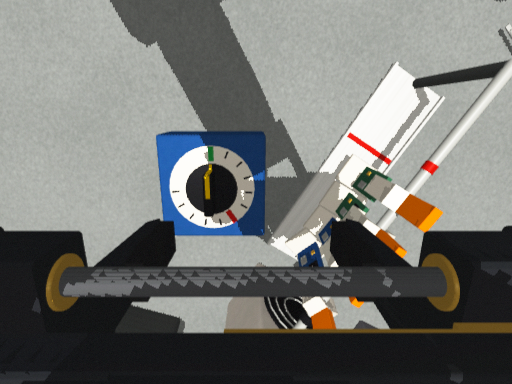

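View pics/t24.png

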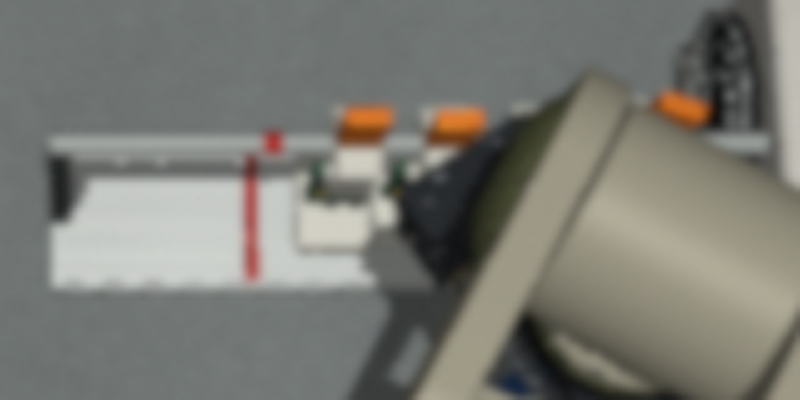

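Run:
```python
from h import *
plan([((.59,-.30,.31),-3.6,8)],8.8)
```

```text
now [ 0.4688 -0.1681  0.3093] jaw 28.7 gap 0.0882 t 53.6
[[0,4,0,2.2,0,0.5,8.8],[0,4,0,2.1,0,0.7,8.8],[0,4,0,2.1,0,0.8,8.8],[0,4.1,0,2,0,1,8.8],[0,4,0,1.9,0,1.1,8.8],[0,4.1,0,1.9,0,1.3,8.8],[0,4,0,1.7,0,1.4,8.8],[0,4.1,0,1.7,-0.07,1.5,8.8]]
```

servo_tool --motion '[[[0,4,0,2.2,0,0.5,8.8],[0,4,0,2.1,0,0.7,8.8],[0,4,0,2.1,0,0.8,8.8],[0,4.1,0,2,0,1,8.8],[0,4,0,1.9,0,1.1,8.8],[0,4.1,0,1.9,0,1.3,8.8],[0,4,0,1.7,0,1.4,8.8],[0,4.1,0,1.7,0,1.5,8.8],[0,0,0,0,0,0,8.8],[0,0,0,0,0,0,8.8]]]'

```text
time_s: 54.6
tool_pos: [0.5903, -0.2996, 0.3086]
tool_rot: [[-0.061, -0.001, 0.998], [-0.998, 0.001, -0.061], [-0.001, -1.0, -0.001]]
contact_force: [0.0, -0.3, 0.0]
finger_gap: 0.0881
```

Run:
```python
from h import *
np.set_printoptions(precision=4,suppress=True)
s=r.observe(); print(s['tool_pos'],jaw(s))
w=grab('wrist','w25.png');t=grab('top','top25.png')
cv2.imwrite('pics/c25.png',cv2.resize(w['frame'][60:230,170:360],None,fx=4,fy=3.5,interpolation=cv2.INTER_CUBIC))
cv2.imwrite('pics/t25.png',cv2.resize(t['frame'][140:220,240:400],None,fx=5,fy=5,interpolation=cv2.INTER_CUBIC))
for c,a,px in orange(w):
  if c[0]<260: print(c,a,atz(w,c,.208))
```

```text
[ 0.5903 -0.2996  0.3086] -3.4834200730870926
[ 24.0771 277.0386] 389 [ 0.6164 -0.1678  0.208 ]
[ 86.3317 276.0446] 202 [ 0.6138 -0.2136  0.208 ]
[159.1127 279.4349] 630 [ 0.6144 -0.2743  0.208 ]
```

View pics/w25.png

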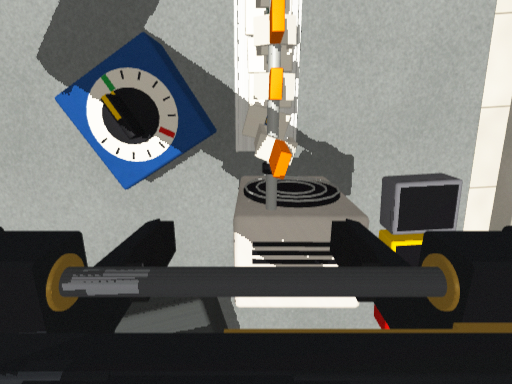

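View pics/c25.png

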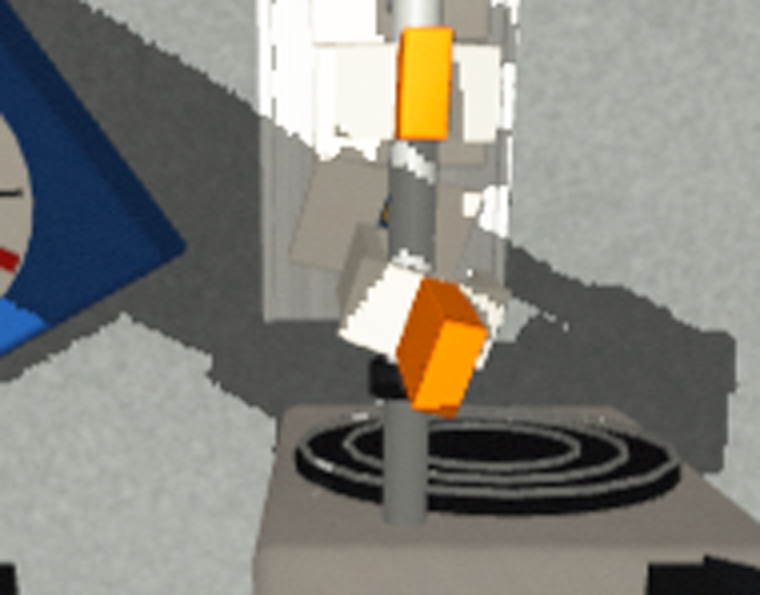

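View pics/t25.png

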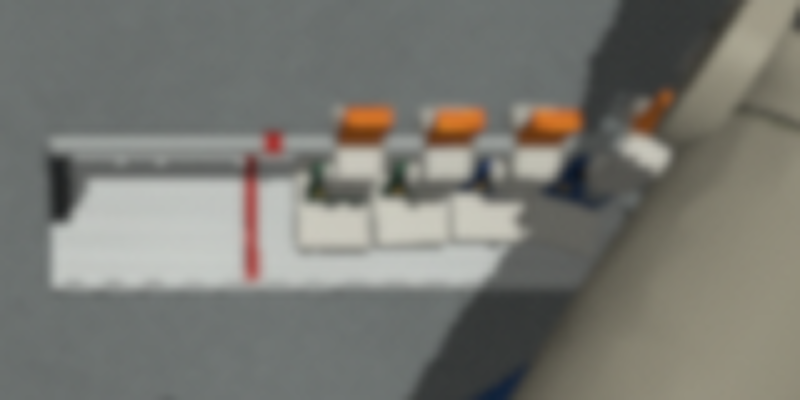

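Run:
```python
from h import *
ims=[]
for i in range(12):
    w=grab('wrist'); ims.append(cv2.resize(w['frame'][110:220,230:330],None,fx=1.9,fy=2.6))
cv2.imwrite('pics/seq.png',np.vstack([np.hstack(ims[:4]),np.hstack(ims[4:8])]))
print(r.observe()['time_s'])
```

```text
55.3
```

View pics/seq.png

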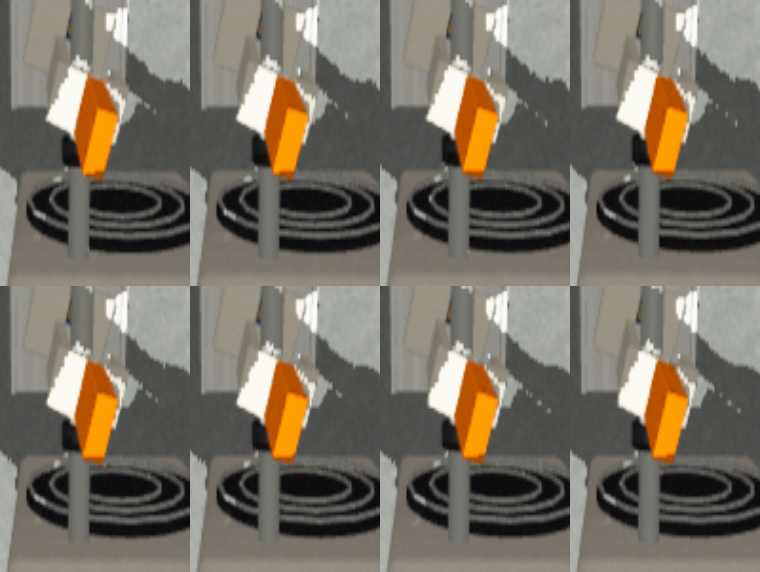

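Run:
```python
from h import *
np.set_printoptions(precision=4,suppress=True)
w=grab('wrist')
for z in (.21,.22,.23):
  T=atz(w,(164.6,282.5),z); print(z,T, 'foot px if vertical',proj(w,[T[0],T[1],z-.175]))
  d=T-np.array([.6245,-.069,0]); u=np.array([.063,.998]); e=np.array([.998,-.063]); print('rail y',d[:2]@u,'x',d[:2]@e)
for q in [(320,160),(292,263),(490,190)]: 
  print(q,atz(w,(60+q[1]/3.5,170+q[0]/4),.045))
T=np.array([.6126,-.2635,.22]);print('second tab px', proj(w,[.6162,-.2121,.22]))
print(r.tip_of('carrierB_tab',w)[:3],r.tip_of('carrierB_hook',w)[:3])
```

```text
0.21 [ 0.6165 -0.2799  0.21  ] foot px if vertical [142.7705 270.3678]
rail y -0.21098181908185276 x 0.00532216791769417
0.22 [ 0.6156 -0.278   0.22  ] foot px if vertical [142.2268 270.0657]
rail y -0.2091080346256438 x 0.004239402777249565
0.23 [ 0.6146 -0.276   0.23  ] foot px if vertical [141.6554 269.7481]
rail y -0.20723425016943484 x 0.0031566376368048453
(320, 160) [ 0.5898 -0.2256  0.045 ]
(292, 263) [ 0.5772 -0.2655  0.045 ]
(490, 190) [ 0.6489 -0.2409  0.045 ]
second tab px [ 81.9622 280.4933]
[{'location': [157.2, 276.6], 'conf': 0.91}] []
```

Run:
```python
from h import *
np.set_printoptions(precision=4,suppress=True)
w=grab('wrist');p=grab('side')
for sp in [(116.5,248.3),(117.5,248.3),(118.5,248.3)]: print(tri([(w,(164.6,282.5)),(p,sp)]))
print(proj(p,[.6156,-.278,.22]),proj(p,[.6162,-.2121,.22]),proj(p,[.6222,-.115,.22]))
cv2.imwrite('pics/s26.png',cv2.resize(p['frame'][100:180,225:285],None,fx=10,fy=7.4,interpolation=cv2.INTER_CUBIC))
```

```text
[ 0.6156 -0.2781  0.2193]
[ 0.6158 -0.2788  0.2157]
[ 0.6161 -0.2795  0.2121]
[116.3003 248.2882] [123.2713 246.9698] [134.7042 243.053 ]
```

View pics/s26.png

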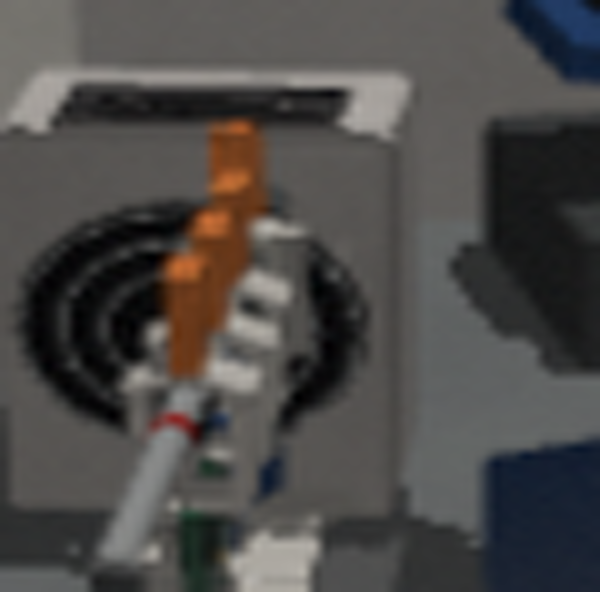

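The innermost carrier is yawed about 18° and leans about 0.13 rad against the stop. Its tab is at about −0.207 m from the ring, 4 mm across the rail, and at normal hanging height. That is within limits and at rest, so I'll leave it. Now the dial.

Run:
```python
from h import *
plan([((.4353,-.2288,.27),28.8,7),((.4353,-.2288,.17),28.8,4)],4)
```

```text
now [ 0.5899 -0.3001  0.3097] jaw -3.5 gap 0.0881 t 55.55
[[0,-4.6,0,-0.9,0.6,-2.3,4],[0,-4.6,0,-1.1,0.6,-2.2,4],[0,-4.6,0,-1.2,0.6,-2.1,4],[0,-4.6,0,-1.4,0.5,-2,4],[0,-4.6,0,-1.5,0.6,-1.9,4],[0,-4.7,0,-1.7,0.5,-1.7,4],[0,-4.6,0,-1.83,0.57,-1.57,4],[0,0,0,0,2.5,0,4],[0,0,0,0,2.5,0,4],[0,0,0,0,2.5,0,4],[0,0,0,0,2.5,0,4]]
```

servo_tool --motion '[[[0,-4.6,0,-0.9,0,-2.3,4],[0,-4.6,0,-1.1,0,-2.2,4],[0,-4.6,0,-1.2,0,-2.1,4],[0,-4.6,0,-1.4,0,-2,4],[0,-4.6,0,-1.5,1.3,-1.9,4],[0,-4.7,0,-1.7,1.3,-1.7,4],[0,-4.6,0,-1.8,1.3,-1.6,4],[0,0,0,0,2.5,0,4],[0,0,0,0,2.5,0,4],[0,0,0,0,2.5,0,4],[0,0,0,0,2.5,0,4],[0,0,0,0,0,0,4]]]'

```text
time_s: 56.75
tool_pos: [0.4341, -0.2283, 0.1684]
tool_rot: [[0.481, -0.004, 0.877], [-0.877, 0.003, 0.481], [-0.005, -1.0, -0.002]]
contact_force: [0.2, 0.7, -0.1]
finger_gap: 0.0398
```

Run:
```python
from h import *
plan([((.4353,-.2288,.0875),28.8,4)],4)
w=grab('wrist','w27.png');t=grab('top')
cv2.imwrite('pics/t27.png',cv2.resize(t['frame'][140:220,240:400],None,fx=5,fy=5,interpolation=cv2.INTER_CUBIC))
```

```text
now [ 0.4341 -0.2283  0.1684] jaw 28.8 gap 0.0398 t 56.75
[[0,0,0,0,2,0,4],[0,0,0,0,2,0,4],[0,0,0,0.1,2,0,4],[0,0,0,0,2.09,0.08,4]]
```

View pics/w27.png

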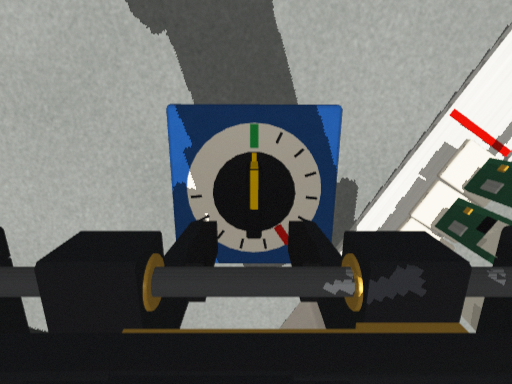

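View pics/t27.png

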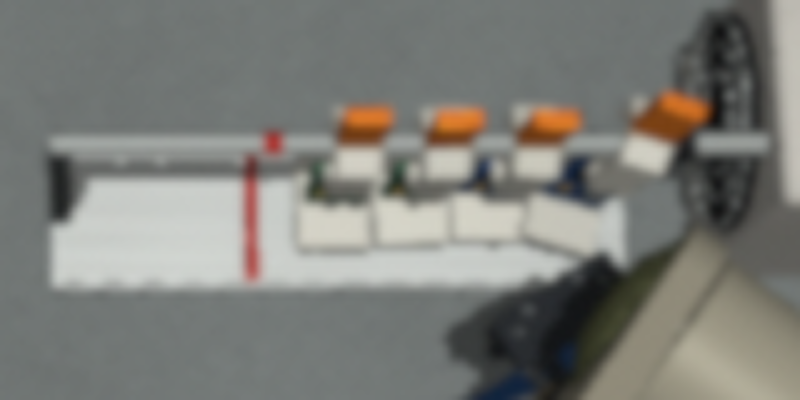

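There's plenty of time left, so I'll straighten the innermost carrier before touching the dial, which widens the margin.

Run:
```python
from h import *
plan([((.4353,-.2288,.30),10,4),((.605,-.275,.30),-20,6),((.6145,-.2755,.24),-20,4)],8.8)
```

```text
now [ 0.4353 -0.2293  0.1715] jaw 28.8 gap 0.0399 t 56.85
[[0,4.7,0,0,-3.2,0,8.8],[0,4.7,0,0,-3.2,0,8.8],[0,4.7,0,0,-3.2,0,8.8],[0,4.7,0,-0.05,-3.25,0.01,8.8],[0,5,0,1.2,0,2.7,8.8],[0,5,0,1,0,2.7,8.8],[0,5,0,0.8,0,2.8,8.8],[0,5,0,0.5,0,2.9,8.8],[0,5,0,0.3,0,2.9,8.8],[0,5,0,0.01,0,2.98,8.8],[0,0,0,-0.1,1.5,0.2,8.8],[0,0,0,-0.1,1.5,0.2,8.8],[0,0,0,0,1.5,0.3,8.8],[0,0,0,-0.08,1.5,0.21,8.8]]
```

servo_tool --motion '[[[0,4.7,0,0,-3.2,0,5],[0,4.7,0,0,-3.2,0,5],[0,4.7,0,0,-3.2,0,5],[0,4.7,0,0,-3.3,0,5],[0,5,0,1.2,0,2.7,5],[0,5,0,1,0,2.7,5],[0,5,0,0.8,0,2.8,5],[0,5,0,0.5,0,2.9,5],[0,5,0,0.3,0,2.9,5],[0,5,0,0,0,3,5],[0,0,0,-0.1,1.5,0.2,5],[0,0,0,-0.1,1.5,0.2,5],[0,0,0,0,1.5,0.3,5],[0,0,0,0,1.5,0.2,5],[0,0,0,0,0,0,5]]]'

```text
time_s: 58.35
tool_pos: [0.6138, -0.2763, 0.2385]
tool_rot: [[-0.343, -0.002, 0.939], [-0.939, 0.001, -0.343], [-0.001, -1.0, -0.002]]
contact_force: [0.1, 0.3, -0.3]
finger_gap: 0.0498
```

Run:
```python
from h import *
s=r.observe(); print(s['tool_pos'],jaw(s))
w=grab('wrist','w28.png')
print(proj(w,[.6156,-.278,.22]))
```

```text
[ 0.61378716 -0.27628085  0.23853527] -20.039653948310832
[224.06223305 257.81417836]
```

View pics/w28.png

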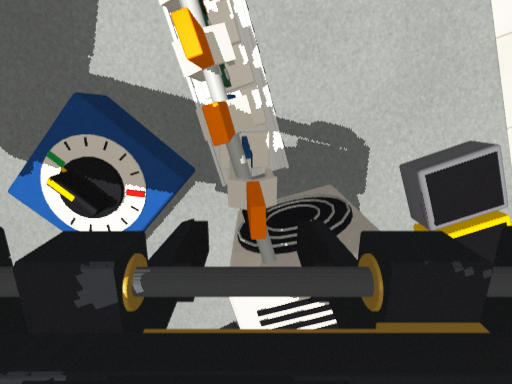

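servo_tool --motion '[[[0,0,0,0,1.3,0.1,5],[0,0,0,0,1.3,0,5],[0,0,0,0,1.3,0,5],[0,0,0,0,1.1,0,5],[0,0,0,0,0,0,5],[0,0,0,0,0,0,0.5],[0,0,0,0,0,0,0.5],[0,0,0,0,0,0,0.5],[0,0,0,0,0,0,0.5],[0,0,0,0,0,0,0.5],[0,0,0,0,0,0,0.5]]]' --newtons 8

```text
time_s: 59.5
tool_pos: [0.6148, -0.2768, 0.1899]
tool_rot: [[-0.343, -0.001, 0.939], [-0.939, 0.0, -0.343], [0.0, -1.0, -0.001]]
contact_force: [-2.4, 0.6, 1.8]
finger_gap: 0.0108
```

servo_tool --motion '[[[0,-4.1,0,-0.25,0,-0.1,0.5],[0,-4.1,0,-0.25,0,-0.1,0.5],[0,-4.1,0,-0.25,0,-0.1,0.5],[0,-4.1,0,-0.25,0,-0.1,0.5],[0,0,0,0,0,0,0.5],[0,0,0,0,0,0,0.5]]]'

```text
time_s: 60.1
tool_pos: [0.6135, -0.2661, 0.1897]
tool_rot: [[-0.065, -0.0, 0.998], [-0.998, 0.0, -0.065], [-0.0, -1.0, -0.0]]
contact_force: [-0.2, 0.8, 0.2]
finger_gap: 0.0102
```

Run:
```python
from h import *
s=r.observe(); print(s['tool_pos'],jaw(s),s['contact_force'])
w=grab('wrist','w29.png');t=grab('top')
cv2.imwrite('pics/t29.png',cv2.resize(t['frame'][140:220,240:400],None,fx=5,fy=5,interpolation=cv2.INTER_CUBIC))
```

```text
[ 0.61354354 -0.26608845  0.18965476] -3.7476530122796037 [-0.18076845  0.78668136  0.19862974]
```

View pics/w29.png

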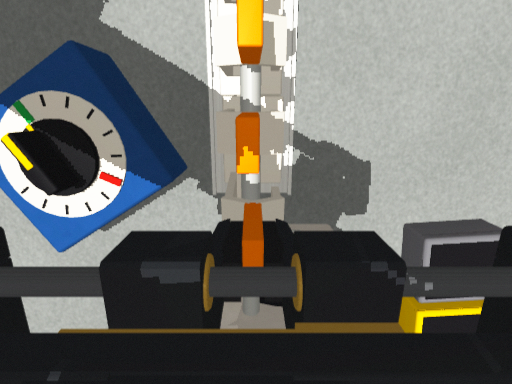

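View pics/t29.png

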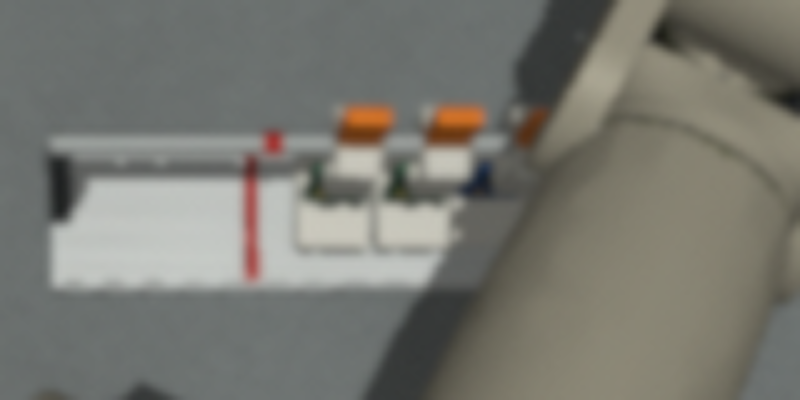

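servo_tool --motion '[[[0,0,0,0,0,0,1.5],[0,0,0,0,0,0,3],[0,0,0,0,0,0,5],[0,0,0,0,0,0,5],[0,0,0,0,0,0,5],[0,0,0,0,-1.5,0,5],[0,0,0,0,-3,0,5],[0,0,0,0,-4,0,5],[0,0,0,0,-3.5,0,5],[0,0,0,0,0,0,5]]]'

```text
time_s: 61.2
tool_pos: [0.6144, -0.2667, 0.3153]
tool_rot: [[-0.063, 0.008, 0.998], [-0.998, -0.005, -0.063], [0.005, -1.0, 0.008]]
contact_force: [0.6, 0.3, 0.8]
finger_gap: 0.0502
```

Run:
```python
from h import *
w=grab('wrist','w30.png')
plan([((.4353,-.2288,.30),28.8,8),((.4353,-.2288,.17),28.8,4)],4)
```

```text
now [ 0.614  -0.2664  0.312 ] jaw -3.6 gap 0.0498 t 61.25
[[0,-4.1,0,-0.3,0.2,-2.3,4],[0,-4,0,-0.5,0.1,-2.2,4],[0,-4.1,0,-0.6,0.2,-2.2,4],[0,-4,0,-0.8,0.1,-2.1,4],[0,-4.1,0,-1,0.2,-2.1,4],[0,-4,0,-1.1,0.1,-2,4],[0,-4.1,0,-1.2,0.2,-1.9,4],[0,-4,0,-1.38,0.1,-1.85,4],[0,0,0,0,3.3,0,4],[0,0,0,0,3.2,0,4],[0,0,0,0,3.3,0,4],[0,0,0,0,3.2,0,4]]
```

View pics/w30.png

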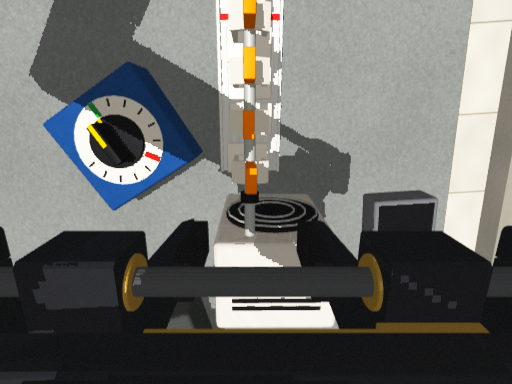

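All four carriers now hang straight in a row. Back to the dial.

servo_tool --motion '[[[0,-4.1,0,-0.3,0,-2.3,4],[0,-4,0,-0.5,0,-2.2,4],[0,-4.1,0,-0.6,0,-2.2,4],[0,-4,0,-0.8,0,-2.1,4],[0,-4.1,0,-1,0,-2.1,4],[0,-4,0,-1.1,0.3,-2,4],[0,-4.1,0,-1.2,0.3,-1.9,4],[0,-4,0,-1.4,0.3,-1.9,4],[0,0,0,0,3.3,0,4],[0,0,0,0,3.3,0,4],[0,0,0,0,3.3,0,4],[0,0,0,0,3.2,0,4],[0,0,0,0,0,0,4],[0,0,0,0,0,0,4]]]'

```text
time_s: 62.65
tool_pos: [0.4342, -0.2285, 0.1699]
tool_rot: [[0.481, -0.001, 0.877], [-0.877, 0.001, 0.481], [-0.001, -1.0, -0.0]]
contact_force: [-0.2, -0.4, -0.5]
finger_gap: 0.0401
```

Run:
```python
from h import *
plan([((.4353,-.2288,.0875),28.8,4)],4)
w=grab('wrist','w31.png');t=grab('top','top31.png');s=grab('side')
cv2.imwrite('pics/t31.png',cv2.resize(t['frame'][140:260,240:400],None,fx=5,fy=5,interpolation=cv2.INTER_CUBIC))
cv2.imwrite('pics/s31.png',cv2.resize(s['frame'][90:210,220:290],None,fx=7,fy=5,interpolation=cv2.INTER_CUBIC))
```

```text
now [ 0.4342 -0.2285  0.1699] jaw 28.8 gap 0.0401 t 62.65
[[0,0,0,0,2.1,0,4],[0,0,0,0,2,0,4],[0,0,0,0,2.1,0,4],[0,0,0,0.08,2.04,0.08,4]]
```

View pics/t31.png

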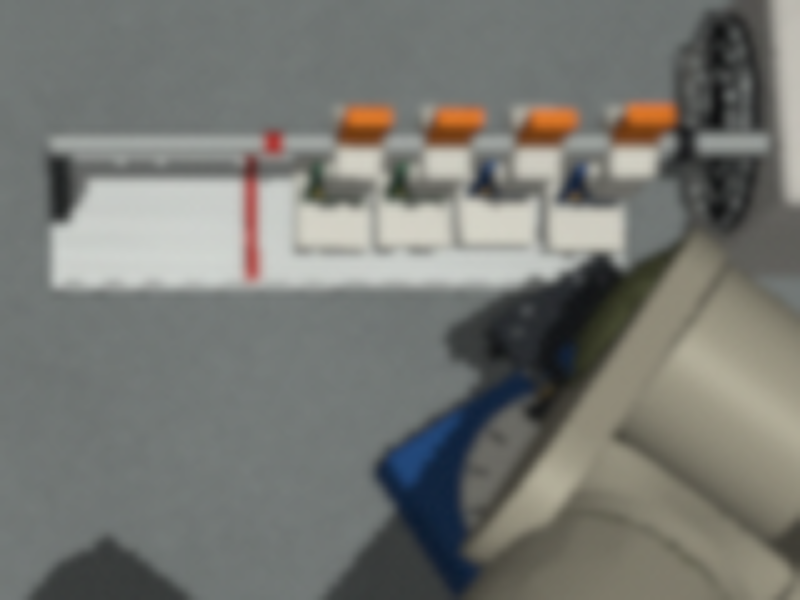

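View pics/s31.png

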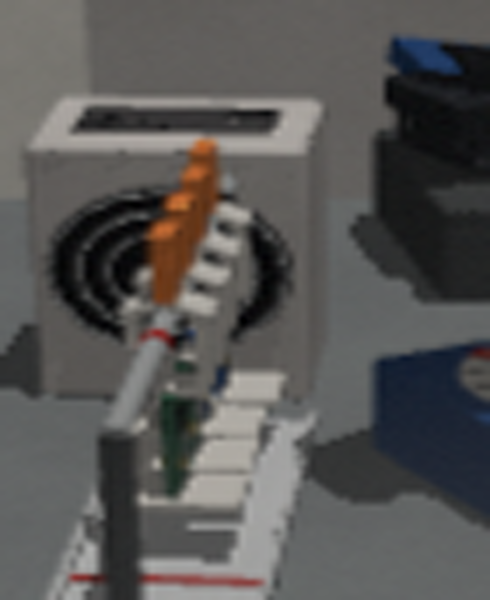

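View pics/w31.png

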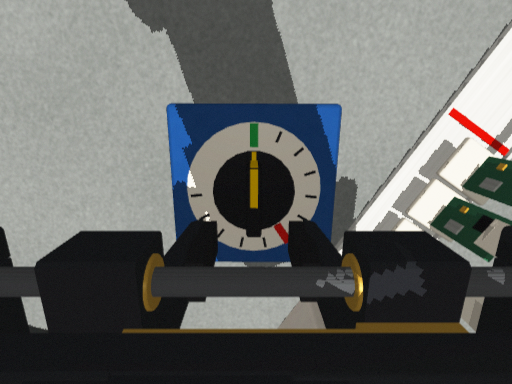

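The top view shows four carriers in a tidy row, all past the ring, and the pointer is still on green. I'll grip and turn the dial clockwise.

servo_tool --motion '[[[0,0,0,0,2.1,0,4],[0,0,0,0,2,0,4],[0,0,0,0,2.1,0,4],[0,0,0,0,2,0.1,4],[0,0,0,0,0,0,4],[0,0,0,0,0,0,0.9],[0,0,0,0,0,0,0.9],[0,0,0,0,0,0,0.9],[0,0,0,0,0,0,0.9],[0,0,0,0,0,0,0.9],[0,0,0,0,0,0,0.9]]]' --newtons 25

```text
time_s: 63.9
tool_pos: [0.4352, -0.2285, 0.0885]
tool_rot: [[0.481, 0.0, 0.877], [-0.877, -0.001, 0.481], [0.001, -1.0, -0.0]]
contact_force: [-4.5, -0.5, 6.9]
finger_gap: 0.0118
```

servo_tool --motion '[[[0,8.5,0,0,0,0,0.9],[0,8.5,0,0,0,0,0.9],[0,8.5,0,0,0,0,0.9],[0,8.5,0,0,0,0,0.9],[0,8.5,0,0,0,0,0.9],[0,8.5,0,0,0,0,0.9],[0,8.5,0,0,0,0,0.9],[0,8.5,0,0,0,0,0.9],[0,8.5,0,0,0,0,0.9],[0,8.5,0,0,0,0,0.9]]]'

```text
time_s: 64.9
tool_pos: [0.4355, -0.2286, 0.0885]
tool_rot: [[-0.835, 0.001, 0.551], [-0.551, -0.001, -0.835], [-0.0, -1.0, 0.002]]
contact_force: [-1.2, -1.4, 5.3]
finger_gap: 0.0116
```

servo_tool --motion '[[[0,8.5,0,0,0,0,0.9],[0,8.5,0,0,0,0,0.9],[0,8.5,0,0,0,0,0.9],[0,8.5,0,0,0,0,0.9],[0,8.5,0,0,0,0,0.9],[0,8.5,0,0,0,0,0.9],[0,8.5,0,0,0,0,0.9],[0,0,0,0,0,0,0.9],[0,0,0,0,0,0,0.9]]]'

```text
time_s: 65.8
tool_pos: [0.4355, -0.2289, 0.0885]
tool_rot: [[-0.902, 0.001, -0.432], [0.432, -0.002, -0.902], [-0.002, -1.0, 0.001]]
contact_force: [-2.2, -2.5, 6.1]
finger_gap: 0.0119
```

Run:
```python
from h import *
s=r.observe(); print(s['tool_pos'],jaw(s),s['contact_force'])
p=grab('wrist')
cv2.imwrite('pics/d32.png',cv2.resize(p['frame'][120:330,130:370],None,fx=2.8,fy=2.8,interpolation=cv2.INTER_CUBIC))
```

```text
[ 0.43552985 -0.22885289  0.0885058 ] -115.57937750792017 [-2.18435834 -2.48232402  6.10356017]
```

View pics/d32.png

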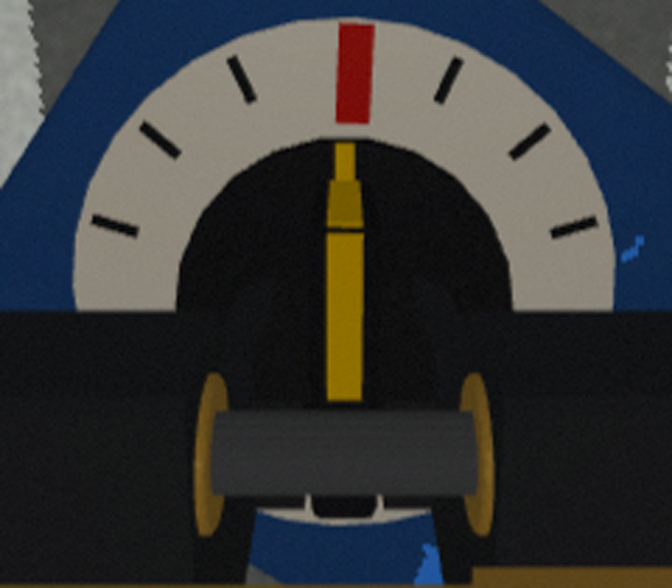

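servo_tool --motion '[[[0,2.4,0,0,0,0,0.9],[0,0,0,0,0,0,0.9],[0,0,0,0,0,0,0.9],[0,0,0,0,0,0,4],[0,0,0,0,0,0,4],[0,0,0,0,0,0,4],[0,0,0,0,-2,0,4],[0,0,0,0,-4,0,4],[0,0,0,0,-4,0,4],[0,0,0,0,-4,0,4],[0,0,0,0,0,0,4],[0,0,0,0,0,0,4]]]'

```text
time_s: 67.05
tool_pos: [0.4352, -0.228, 0.2277]
tool_rot: [[-0.882, 0.001, -0.471], [0.471, -0.0, -0.882], [-0.001, -1.0, 0.0]]
contact_force: [-1.1, -0.4, -0.7]
finger_gap: 0.0399
```

Run:
```python
from h import *
p=grab('wrist','w33.png')
cv2.imwrite('pics/d33.png',cv2.resize(p['frame'][90:250,170:330],None,fx=3.5,fy=3.5,interpolation=cv2.INTER_CUBIC))
t=grab('top','top33.png');s=grab('side','side33.png')
cv2.imwrite('pics/s33.png',cv2.resize(s['frame'][90:210,220:290],None,fx=7,fy=5,interpolation=cv2.INTER_CUBIC))
```

```text
(no output)
```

View pics/d33.png

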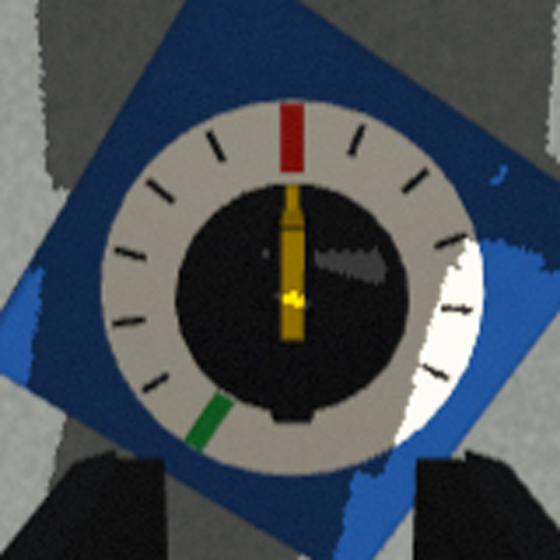

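View pics/top33.png

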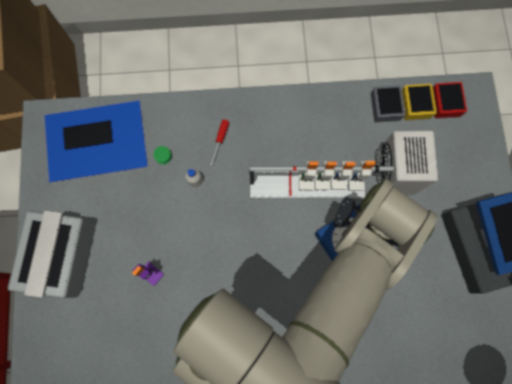

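View pics/s33.png

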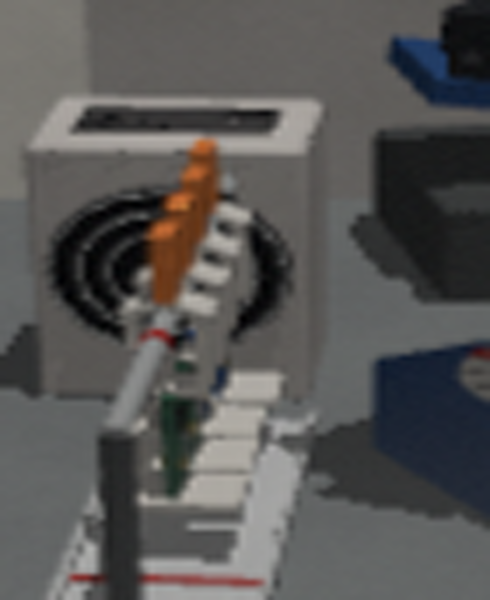

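The pointer is on the red mark, all four carriers hang in line past the ring, and the robot touches nothing. Handing in.

```bash
python3 -c "
from plant import r
print(r.hand_in())"
```

```text
the job is handed in; nothing more can be done
None
```

I turned the dial to the green zero mark, hung all four carriers on the rail at the loading end and slid them into the drying part. Then I turned the dial to the red set mark and handed in at about 67 s of the 210 s allowed. The hand-in reports no verdict, so the result rests on my own checks.

- **Dial:** in the last wrist picture the pointer lies on the red mark with no visible offset. The mark's angle from green matches the earlier pictures.
- **Carriers:** the top and side pictures show all four hanging upright in a row. I estimate the tabs at about 45 to 200 mm past the ring.
- **Other things:** the bottle, spool, screwdriver and purple look-alike show in the top view at the same places as at the start. The gripper was open and clear of everything.
- **One disagreement on the way:** after the fourth carrier, the innermost one was yawed about 18° and leaning about 0.13 rad against the stop. Either a knock or the next carrier could have caused it. It already seemed within limits, but I gripped it, straightened it without lifting, and rechecked it before turning the dial to red.

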